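# Swap plugs for probes in the dry-block heater, close the tub, switch on

## Robot

A 6-joint arm with a two-finger parallel gripper is mounted at the origin on the work surface. World frame = base frame: x ahead of the robot, y to its left, z up, the work surface at z = 0. Lengths are in m, angles in rad, forces in N, time in s.
With the tool pointing down it reaches from about 0.35 to 0.975 m from the base axis. Payload 17.4 kg.
Tool frame: the origin (TCP) lies between the finger pads; the fingertips stand 14 mm ahead of it and the grasp point (between the pads) lies 5 mm behind it (r.tip_reach is the distance from the TCP to the fingertips, in m); z points along the fingers, y is the direction in which the jaws open and shut (so a half turn about z gives the same grasp; the last joint's range is limited). The gripper opens to 85 mm and grips with 20 to 120 N. Pads are 22 mm wide; open, the fingers measure 114 mm over their backs; the gripper's body (76 mm by 85 mm) begins 54 mm behind the grasp point. The pads swing forward as they close: fully open they stand 13 mm farther back than shut.
Start: joints at [1.097, 0.116, 1.442, -0, 1.584, -0.038], TCP at [0.285, 0.612, 0.245] pointing down, gripper open.
Joint ranges: [-2.83, 2.83], [-0.83, 2.19], [0.07, 2.5], [-1.14, 4.28], [0.01, 3], [-2.97, 2.97]. Speed limits (rad/s): [1.89, 1.89, 2.22, 3.14, 3.14, 3.14].

## Interface

Orientations are given as [roll, pitch, yaw] about the fixed x, y, z axes, in that order (R = Rz(yaw) Ry(pitch) Rx(roll)).
In Python, from bench import r gives the robot as it stands.
- The arm moves only by the shell command python3 -m inch 'ROWS'. ROWS is JSON, one flat list of numbers, 7 for each row, row after row: the shift along the tool's x, y, z in mm, then the turn, a rotation vector about the tool's x, y, z in rad, then the finger opening in mm, from 0 to 85.4. A call has 1 to 20 rows; each row shifts and turns the commanded pose from where the row before left it, along the tool's axes as they then stand; what a row does not reach is not made up. A row lasts 1/8 s, in which the tool goes at most 62.5 mm and 10.7 degrees, less where a joint would pass 70% of its speed; a pose out of reach is approached as far as the arm can. A call is refused whole if a number of a shift passes 62.5 or a number of a turn 0.188, either way. A call with a gripper value outside its range is refused whole. The fingers move at their own pace and stop on an object; the grip force is fixed at half the most. Time passes only in rows, so rows that do not move let the fingers close. It gives the time, the measured TCP pose, the force and the opening at its end, in the units of the state.
- r.state(): the state, without advancing time (a new reading comes with each control period).
- r.grab_frame(name): name is "scene" or "top"; returns the picture (400x640x3 uint8, red, green, blue); there is no depth.
- r.camera_model(name): a dict with "fx", "fy", "cx", "cy" (pixels), "extrinsics" (4x4, takes a point from world to camera coordinates). Camera axes: x right, y up, looking along -z (the intrinsics and any distortion apply to the point x, -y, -z); pixel columns grow to the right and rows downward; lengths in m; the calibration is good to about 2 mm. A picture is of the moment at which its call begins. camera_model takes no time and is no camera call.
- r.finish_job(): hands the job in, once; it reports no verdict.
Trained networks look in the newest picture that a camera, given by its name, has taken for a name from the list of things; names that differ only in an ending like _2 or _b are one class to them, and where a whole thing is asked for, a point or a joint stands for the part that bears it (a point fixed in the world has none). Each returns a list of dicts, best first, with "p" (0 to 1); they miss things now and then, are a little off and sometimes report something else, mostly with a low value. They report only what shows in the picture. A call takes as long as a camera call. They do not tell look-alikes from the thing itself.
- r.look_for(camera, thing): "rect" ([left, top, right, bottom] in pixels, round what is visible of it).
- r.pinpoint(camera, thing): "centre" ([column, row] in pixels: a listed point, or the origin of a listed thing).
The state is a dict: "clock": time; "joint_pos": joint angles; "dq": joint speeds; "effort": joint torques, N m; "ee_pos": TCP position; "ee_rot": TCP orientation; "wrist_force": force on the tool from outside, world axes, zero at the start; "torque": the same for the moment, N m; "gripper_width": opening from 0.0 (shut) to 1.0 (fully open).
Only numpy, scipy, OpenCV 4.12 (cv2) and the standard library are available. Lean on these libraries where they do the work, as an engineer would, in place of code of your own. Each camera call takes 0.05 s, during which the arm holds its last target.

## Task

Get the dry-block heater ready for its calibration run: take every temperature probe out of the round storage tub and push it fully home, shoulder flush on the block, in the heater well ringed in its own colour, having first pulled the black blanking plug out of that well; plugs you take out go in the steel dish. When all are in, put the loose lid on the empty tub and press it down until the orange seal is pushed fully home and the lid sits level; last, switch the heater on by swinging its red lever all the way over towards the block. Leave the beaker, phone and bottle alone.

Things in the scene. Friction and masses are not known exactly. Their poses are not given: they have to be found in the camera images.
- heater: dry-block heater, white housing 240 x 200 mm, 88 mm high, fixed to the bench. Origin: centre of its underside. Its front panel faces its own -x. An aluminium block, 110 x 110 mm, centred at own x = +30 mm, stands up to a flat top 110 mm above the bench, with four wells 50 mm deep, 9.5 mm wide, 50 mm apart in a square along its own x and y
- well_red (a point): centre of the mouth of the heater well with the red ring round it, on the top of the block (z up, x as the heater's)
- well_yellow (a point): centre of the mouth of the heater well with the yellow ring round it, on the top of the block (z up, x as the heater's)
- well_green (a point): centre of the mouth of the heater well with the green ring round it, on the top of the block (z up, x as the heater's)
- well_blue (a point): centre of the mouth of the heater well with the blue ring round it, on the top of the block (z up, x as the heater's)
- probe_red: temperature probe, red handle, 50 g; may be absent. Origin: its tip (bottom), z up. From it: steel shaft 8 mm diameter to 45 mm, foot tapered over 3 mm; shoulder disc 20 mm diameter to 49 mm; round handle 14 mm diameter to 109 mm. Starts upright in a foam hole of the tub, shoulder on the foam, tip 8 mm above the bench. Fully home: shoulder on the block, tip 45 mm below the well mouth
- probe_yellow: temperature probe, yellow handle, 50 g; may be absent. Origin: its tip (bottom), z up. From it: steel shaft 8 mm diameter to 45 mm, foot tapered over 3 mm; shoulder disc 20 mm diameter to 49 mm; round handle 14 mm diameter to 109 mm. Starts upright in a foam hole of the tub, shoulder on the foam, tip 8 mm above the bench. Fully home: shoulder on the block, tip 45 mm below the well mouth
- probe_green: temperature probe, green handle, 50 g; may be absent. Origin: its tip (bottom), z up. From it: steel shaft 8 mm diameter to 45 mm, foot tapered over 3 mm; shoulder disc 20 mm diameter to 49 mm; round handle 14 mm diameter to 109 mm. Starts upright in a foam hole of the tub, shoulder on the foam, tip 8 mm above the bench. Fully home: shoulder on the block, tip 45 mm below the well mouth
- probe_blue: temperature probe, blue handle, 50 g; may be absent. Origin: its tip (bottom), z up. From it: steel shaft 8 mm diameter to 45 mm, foot tapered over 3 mm; shoulder disc 20 mm diameter to 49 mm; round handle 14 mm diameter to 109 mm. Starts upright in a foam hole of the tub, shoulder on the foam, tip 8 mm above the bench. Fully home: shoulder on the block, tip 45 mm below the well mouth
- plug_red: black blanking plug that starts in the well with the red ring (the four plugs are alike), 30 g. Origin: its tip (bottom), z up. From it: shaft 8 mm diameter to 30 mm, shoulder disc 20 mm diameter to 34 mm, round black knob 14 mm diameter to 60 mm. In the well its shoulder lies on the block, tip 30 mm below the well mouth; it lifts straight out
- plug_yellow: black blanking plug that starts in the well with the yellow ring (the four plugs are alike), 30 g. Origin: its tip (bottom), z up. From it: shaft 8 mm diameter to 30 mm, shoulder disc 20 mm diameter to 34 mm, round black knob 14 mm diameter to 60 mm. In the well its shoulder lies on the block, tip 30 mm below the well mouth; it lifts straight out
- plug_green: black blanking plug that starts in the well with the green ring (the four plugs are alike), 30 g. Origin: its tip (bottom), z up. From it: shaft 8 mm diameter to 30 mm, shoulder disc 20 mm diameter to 34 mm, round black knob 14 mm diameter to 60 mm. In the well its shoulder lies on the block, tip 30 mm below the well mouth; it lifts straight out
- plug_blue: black blanking plug that starts in the well with the blue ring (the four plugs are alike), 30 g. Origin: its tip (bottom), z up. From it: shaft 8 mm diameter to 30 mm, shoulder disc 20 mm diameter to 34 mm, round black knob 14 mm diameter to 60 mm. In the well its shoulder lies on the block, tip 30 mm below the well mouth; it lifts straight out
- dish: open rectangular steel dish for plugs, 100 mm (own x) by 120 mm (own y) outside, walls 4 mm thick and 30 mm high, floor about 4 mm thick, fixed to the bench; origin: centre of its underside
- heater_switch (a joint): power lever on the heater: 0 = off, leaning to the heater's own -x (front); 1.0 = fully on, leaning to +x towards the block. It turns about the heater's y axis, 110 mm above the bench, at own x = -78 mm, y = 0, and stays where it is left; about 1.5 N at the tip moves it
- heater_switch_tip (a point): centre of the red ball, 26 mm diameter, at the tip of the power lever, 45 mm from its pivot
- tub: round pale storage tub, outside diameter 136 mm, inside 128 mm, rim 68 mm above the bench, fixed to the bench; origin: centre of its underside. Inside is a foam insert, top 53 mm above the bench, with four holes 9 mm wide for the probes at own x, y = +-25 mm; while any probe stands in it the lid cannot go on
- tub_rim (a point): centre of the tub's mouth, at the height of the rim
- seal (a joint): orange seal ring round the outside of the tub's rim (outside diameter 148 mm): how far it is pushed down, 0 = up (its top 6 mm above the rim), 0.006 = fully down, level with the rim. It slides stiffly (about 6 N), does not sink under the lid's own weight, and stays where it is pushed
- lid: loose pale round lid, 120 g, right way up: flange 148 mm diameter, 6 mm thick, from 10 to 16 mm above its origin; under it a plug 120 mm diameter, 10 mm deep, that enters the tub's mouth; on top in the middle an orange round knob, 26 mm diameter, from 16 to 44 mm above the origin. Origin: centre of the plug's underside, z up. Seated, its flange rests on the tub's rim (origin 10 mm below the rim)
- beaker: bystander: empty glass beaker, 64 mm diameter, 85 mm high; origin centre of its underside. Leave alone
- phone: bystander: grey phone lying flat, 75 x 150 x 10 mm; origin centre of its underside. Leave alone
- bottle: bystander: amber bottle, 66 mm diameter, 150 mm high; origin centre of its underside. Leave alone
Not all that is in view belongs to the job. Leave any pink look-alike of the plug_yellow alone.

How it is judged:
On the way, in this order (a step that is already met when the one before it is completed fails the run):
1. every probe is fully home in the well of its colour, with the heater still off (horizontal distance between probe_red and well_red below 0.004 m and z of probe_red in the frame of well_red below -0.041 m and linear speed of each of probe_red, probe_yellow, probe_green, probe_blue below 0.03 m/s and horizontal distance between probe_yellow and well_yellow below 0.004 m and z of probe_yellow in the frame of well_yellow below -0.041 m and horizontal distance between probe_green and well_green below 0.004 m and z of probe_green in the frame of well_green below -0.041 m and horizontal distance between probe_blue and well_blue below 0.004 m and z of probe_blue in the frame of well_blue below -0.041 m and value of joint heater_switch below 0.5 rad), for 0.2 s.
2. the lid is pressed down level on the tub, seal home, with the heater still off (value of joint seal above 0.0045 m and horizontal distance between lid and tub below 0.008 m and z of lid in the frame of tub_rim below -0.007 m and angle between lid's own z axis and vertical below 0.035 rad and linear speed of lid below 0.03 m/s and value of joint heater_switch below 0.5 rad), for 0.2 s.
3. the heater is switched on (value of joint heater_switch above 0.85 rad), for 0.2 s.
At the end, for the whole second after the job is handed in: each probe in the well of its colour (within 4 mm of its axis, tip 41 mm or more below the mouth); seal down 4.5 mm or more, lid within 8 mm of the tub axis, origin 7 mm or more below the rim, tilt under 0.035 rad; lever past 0.85 rad; taken-out plugs in the dish; all at rest (horizontal distance between probe_red and well_red below 0.004 m and z of probe_red in the frame of well_red below -0.041 m and linear speed of each of probe_red, probe_yellow, probe_green, probe_blue, lid below 0.03 m/s and horizontal distance between probe_yellow and well_yellow below 0.004 m and z of probe_yellow in the frame of well_yellow below -0.041 m and horizontal distance between probe_green and well_green below 0.004 m and z of probe_green in the frame of well_green below -0.041 m and horizontal distance between probe_blue and well_blue below 0.004 m and z of probe_blue in the frame of well_blue below -0.041 m and ((horizontal distance between plug_red and well_red below 0.004 m and z of plug_red in the frame of well_red below -0.026 m) or (x of plug_red in the frame of dish between -0.05 and 0.05 m and y of plug_red in the frame of dish between -0.06 and 0.06 m and z of plug_red in the frame of dish below 0.03 m)) and ((horizontal distance between plug_yellow and well_yellow below 0.004 m and z of plug_yellow in the frame of well_yellow below -0.026 m) or (x of plug_yellow in the frame of dish between -0.05 and 0.05 m and y of plug_yellow in the frame of dish between -0.06 and 0.06 m and z of plug_yellow in the frame of dish below 0.03 m)) and ((horizontal distance between plug_green and well_green below 0.004 m and z of plug_green in the frame of well_green below -0.026 m) or (x of plug_green in the frame of dish between -0.05 and 0.05 m and y of plug_green in the frame of dish between -0.06 and 0.06 m and z of plug_green in the frame of dish below 0.03 m)) and ((horizontal distance between plug_blue and well_blue below 0.004 m and z of plug_blue in the frame of well_blue below -0.026 m) or (x of plug_blue in the frame of dish between -0.05 and 0.05 m and y of plug_blue in the frame of dish between -0.06 and 0.06 m and z of plug_blue in the frame of dish below 0.03 m)) and linear speed of each of plug_red, plug_yellow, plug_green, plug_blue below 0.05 m/s and value of joint seal above 0.0045 m and horizontal distance between lid and tub below 0.008 m and z of lid in the frame of tub_rim below -0.007 m and angle between lid's own z axis and vertical below 0.035 rad and value of joint heater_switch above 0.85 rad); the robot touches nothing.
It fails at once if the beaker is shifted more than 3 cm or tipped over (distance of beaker from where it was at the start of the episode above 0.03 m or angle between beaker's own z axis and vertical above 0.5 rad).
It fails at once if the phone is shifted more than 3 cm or tipped over (distance of phone from where it was at the start of the episode above 0.03 m or angle between phone's own z axis and vertical above 0.5 rad).
It fails at once if the bottle is shifted more than 3 cm or tipped over (distance of bottle from where it was at the start of the episode above 0.03 m or angle between bottle's own z axis and vertical above 0.5 rad).
Of probe_red, probe_yellow, probe_green, probe_blue only 3 to 4 are there at a start; the rules pass over those that are not, and their reading is None.
At some moment in a run one of lid may be knocked a few centimetres aside while the robot is not near it.
It also fails if it takes over 210 s, if anything falls off the work surface, if the arm or the gripper's body presses on something with over 40 N, if the wrist force passes 120 N, or if a joint passes its speed limit or range.

## Working session

There is one attempt and no reset: what is moved stays moved. The work goes in short steps, Python scripts to look and compute and a shell command to move; the robot and the scene stay as the last step left them, time stands still between calls to the robot, and variables do not carry over. Pictures are saved under pics/ and viewed, and the job is handed in when it is done.

```bash
ls; mkdir -p pics; python3 - <<'E'
from bench import r
import cv2,numpy as np
print(r.state())
for c in("scene","top"):
    cv2.imwrite(f"pics/{c}0.png",r.grab_frame(c)[:,:,::-1]); m=r.camera_model(c); print(c,m)
print(r.tip_reach)
E
```

```text
pics
{'clock': 0.0, 'joint_pos': array([ 1.09721298e+00,  1.16508226e-01,  1.44227806e+00,  1.10280612e-05,
        1.58397793e+00, -3.78060977e-02]), 'dq': array([-3.96295101e-04, -2.98794452e-04, -4.00247904e-05, -7.92783206e-04,
       -1.45854612e-03, -7.18159877e-04]), 'effort': array([-1.44499252e-03, -7.31996584e+01, -6.32491994e+01, -7.00634268e-05,
        6.26248744e-03, -2.22165096e-05]), 'ee_pos': array([0.28485905, 0.6117601 , 0.24453921]), 'ee_rot': array([-3.14042234e+00, -5.53010589e-05,  2.70581551e+00]), 'wrist_force': array([ 0.53990444,  1.09377146, -0.47197486]), 'torque': array([-0.0122879 , -0.03545846, -0.00404371]), 'gripper_width': 1.0043115190895442}
scene {'fx': 406.1674317149553, 'fy': 406.1674317149553, 'cx': 310.6960921809321, 'cy': 194.62330162774532, 'extrinsics': array([[-0.82254649,  0.56869649, -0.00125393,  0.56082677],
       [-0.33658844, -0.48505236,  0.80711364,  0.03572984],
       [ 0.45839448,  0.66431055,  0.59039478, -1.22029957],
       [ 0.        ,  0.        ,  0.        ,  1.        ]])}
top {'fx': 457.0931440913134, 'fy': 457.0931440913134, 'cx': 323.6048251266205, 'cy': 209.15453541139212, 'extrinsics': array([[ 0.01536096, -0.99986956,  0.00499111, -0.12055513],
       [ 0.99542194,  0.0157632 ,  0.09426917, -0.61220846],
       [-0.09433555,  0.0035202 ,  0.99553423, -1.42975042],
       [ 0.        ,  0.        ,  0.        ,  1.        ]])}
0.014
```

View pics/scene0.png

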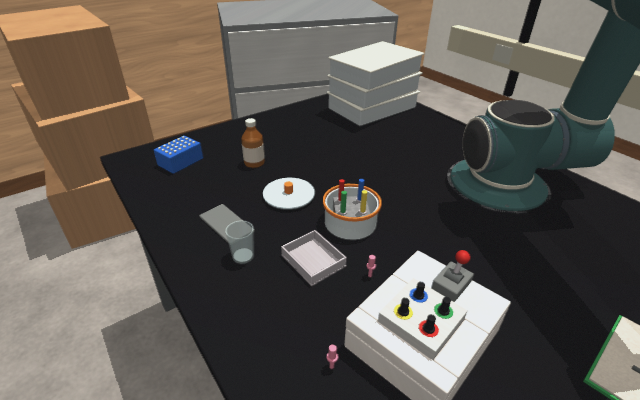

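View pics/top0.png

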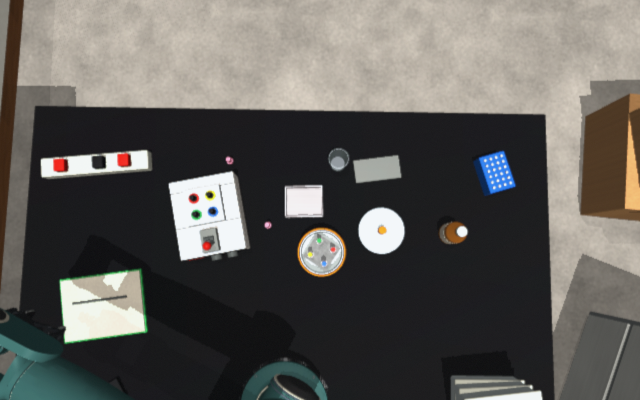

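```bash
cat > h.py <<'E'
import numpy as np,cv2
from bench import r
from scipy.optimize import least_squares
def proj(c,P):
    m=r.camera_model(c);E=m["extrinsics"];P=np.atleast_2d(P)
    q=P@E[:3,:3].T+E[:3,3]
    return np.c_[m["cx"]+m["fx"]*q[:,0]/-q[:,2], m["cy"]-m["fy"]*q[:,1]/-q[:,2]]
def ray(c,px):
    m=r.camera_model(c);E=m["extrinsics"]
    d=np.array([(px[0]-m["cx"])/m["fx"],-(px[1]-m["cy"])/m["fy"],-1.])
    R=E[:3,:3];return -R.T@E[:3,3],R.T@d
def atz(c,px,z):
    o,d=ray(c,px);return o+d*(z-o[2])/d[2]
def tri(a,b):
    f=lambda P:np.r_[proj("scene",P)[0]-a,proj("top",P)[0]-b]
    s=least_squares(f,[.6,0,.1]);return s.x,s.fun
E
python3 - <<'E'
from h import *
for t in "well_red well_yellow well_green well_blue probe_red probe_yellow probe_green probe_blue plug_red heater dish tub tub_rim lid heater_switch_tip beaker phone bottle".split():
    D={}
    for c in("scene","top"):
        D[c]=r.pinpoint(c,t)
    print(t,*[[ (np.round(x['centre'],1).tolist(),round(x['p'],2)) for x in D[c][:5]] for c in D])
    if D['scene'] and D['top']:
        x,f=tri(D['scene'][0]['centre'],D['top'][0]['centre']);print('   ',np.round(x,4),np.round(f,1))
print(r.state()['clock'])
im=cv2.imread("pics/scene0.png");cv2.imwrite("pics/cs.png",cv2.resize(im[160:370,320:520],None,fx=4,fy=2.8*4/2.8 if 0 else 2.85))
im=cv2.imread("pics/top0.png");cv2.imwrite("pics/ct.png",cv2.resize(im[140:290,160:360],None,fx=4,fy=4))
E
```

```text
well_red [([426.3, 326.6], 0.82), ([401.7, 323.2], 0.49)] [([192.6, 199.4], 0.56)]
    [0.6351 0.2768 0.1138] [ 1.6  0.1  2.4 -1.9]
well_yellow [([404.4, 309.3], 0.95)] [([208.8, 193.1], 0.94)]
    [0.648  0.2335 0.123 ] [ 0.  0.  0. -0.]
well_green [([447.0, 309.2], 0.89), ([462.5, 256.5], 0.48), ([417.9, 294.3], 0.25)] [([195.7, 218.4], 0.79)]
    [0.5754 0.2699 0.1085] [ 0.9  0.   1.3 -0.9]
well_blue [([417.1, 292.9], 0.67), ([424.6, 343.3], 0.6)] [([214.2, 212.4], 0.66)]
    [0.5935 0.2155 0.111 ] [ 0.7  0.   0.9 -0.7]
probe_red [([245.3, 257.6], 0.32)] [([212.1, 213.1], 0.55), ([333.1, 250.5], 0.43)]
    [0.7705 0.0749 0.1744] [ 48.    4.8  48.6 -63.3]
probe_yellow [([362.7, 226.0], 0.62)] [([308.0, 255.3], 0.59)]
    [ 0.4699 -0.0666  0.0117] [ 1.1  0.1  1.  -1. ]
probe_green [([343.6, 224.4], 0.67), ([314.2, 259.9], 0.53)] [([322.0, 239.7], 0.43), ([193.5, 199.8], 0.42)]
    [ 0.5123 -0.1032  0.0127] [-1.6 -0.1 -1.3  1.5]
probe_blue [] [([320.3, 264.7], 0.5)]
plug_red [([444.7, 309.0], 0.62), ([424.5, 339.0], 0.48)] [([194.6, 197.2], 0.48)]
    [0.6192 0.2817 0.1537] [-3.6 -0.
[... 577 characters left out ...]
31.7], 0.66), ([319.6, 263.2], 0.61), ([311.5, 254.5], 0.43)]
    [0.7414 0.121  0.3243] [ 36.8   3.3  40.9 -48.6]
heater_switch_tip [([463.3, 254.5], 0.65), ([401.6, 308.6], 0.31)] [([205.4, 247.9], 0.48)]
    [0.488  0.2239 0.1557] [ 1.4  0.   1.8 -1.3]
beaker [([242.9, 256.0], 0.9), ([226.0, 224.6], 0.51)] [([337.3, 162.2], 0.67), ([198.3, 217.3], 0.55)]
    [ 0.7717 -0.1536  0.0044] [-0. -0. -0.  0.]
phone [([225.9, 223.1], 0.61)] [([378.5, 169.7], 0.76), ([195.8, 212.6], 0.49)]
    [ 0.751  -0.29    0.0017] [ 0.4  0.1  0.3 -0.4]
bottle [([252.3, 160.0], 0.96)] [([446.1, 232.6], 0.67), ([321.6, 235.1], 0.42), ([211.5, 217.4], 0.16)]
    [ 0.5505 -0.5083  0.016 ] [ 1.7  0.2  0.9 -1.4]
1.9
```

View pics/cs.png

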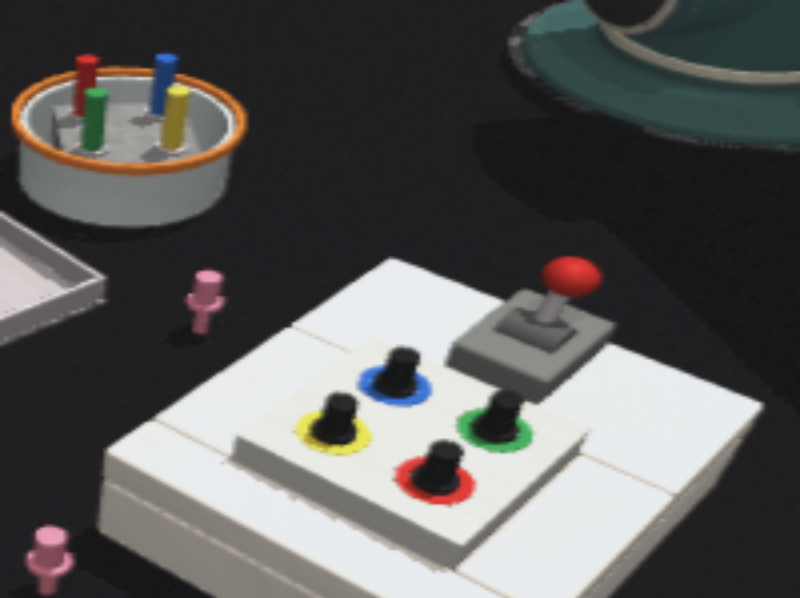

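View pics/ct.png

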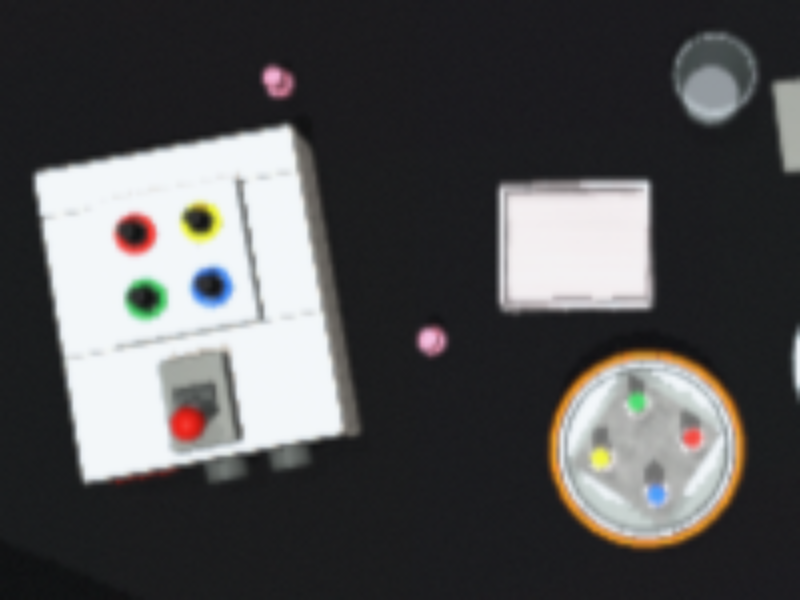

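```bash
cat >> h.py <<'E'
HS={'red':[(0,6),(174,180)],'yellow':[(24,34)],'green':[(52,75)],'blue':[(100,118)],'orange':[(8,17)],'pink':[(160,176)]}
def mask(im,col,smin=110,vmin=60):
    h=cv2.cvtColor(im,cv2.COLOR_BGR2HSV);m=np.zeros(im.shape[:2],bool)
    for a,b in HS[col]: m|=(h[...,0]>=a)&(h[...,0]<=b)
    return m&(h[...,1]>=smin)&(h[...,2]>=vmin)
def comps(m,roi,amin=4):
    x0,y0,x1,y1=roi;k=np.zeros_like(m);k[y0:y1,x0:x1]=m[y0:y1,x0:x1]
    n,l,s,c=cv2.connectedComponentsWithStats(k.astype(np.uint8))
    return [(s[i],c[i],np.argwhere(l==i)[:,::-1]) for i in np.argsort(-s[1:,4])+1 if s[i,4]>=amin]
E
python3 - <<'E'
from h import *
I={c:cv2.imread(f"pics/{c}0.png") for c in("scene","top")}
roi={'scene':(370,265,480,350),'top':(180,180,228,226)}
obs={}
for col in('red','yellow','green','blue'):
    for c in I:
        q=comps(mask(I[c],col),roi[c])
        s,ce,p=q[0]
        p=np.vstack([a[2] for a in q])
        (cx,cy),ax,ang=cv2.fitEllipse(cv2.convexHull(p.astype(np.float32)))
        obs[col,c]=np.array([cx,cy]);print(col,c,s,np.round([cx,cy,*ax],1))
sq={'A':(55,25),'B':(55,-25),'C':(5,-25),'D':(5,25)}
# heater x toward +x world approx; from top: red upper-left
loc={'red':(.055,.025),'yellow':(.055,-.025),'green':(.005,.025),'blue':(.005,-.025)}
def well(p,col):
    l=loc[col];c,s=np.cos(p[2]),np.sin(p[2]);return np.array([p[0]+c*l[0]-s*l[1],p[1]+s*l[0]+c*l[1],.11])
for cs in(['scene'],['top'],['scene','top']):
    f=lambda p:np.concatenate([proj(c,well(p,col))[0]-obs[col,c] for col in loc for c in cs])
    s=least_squares(f,[.6,.25,0]);print(cs,np.round(s.x,4),np.round(s.fun,2))
for col in loc:print(col,np.round(well(s.x,col),4))
E
```

```text
red scene [419 320  20  17 137] [428.3 328.2  15.1  20.2]
red top [189 194  10   9  49] [193.5 198.    9.2   9.5]
yellow scene [394 304  19  16 115] [403.  311.4  14.2  18.6]
yellow top [205 191  10   9  52] [209.8 195.1   8.8   9.9]
green scene [435 304  18  14  97] [443.2 310.7  12.7  18.9]
green top [192 210  10  10  44] [196.2 214.4   9.3   9.5]
blue scene [410 288  18  14 106] [418.2 294.9  13.   18. ]
blue top [208 207  10  10  52] [212.6 211.2   9.3   9.5]
['scene'] [0.5856 0.2423 0.2025] [-0.01  0.12 -0.09 -0.04  0.03 -0.16  0.07  0.06]
['top'] [0.5848 0.2468 0.2035] [ 0.02  0.06 -0.   -0.05 -0.04 -0.04  0.02  0.03]
['scene', 'top'] [0.5855 0.2434 0.2023] [ 0.51  0.57  1.17 -0.17  0.39  0.37  1.15 -0.26  0.55  0.26  1.1  -0.27
  0.54  0.44  1.15 -0.18]
red [0.6344 0.2789 0.11  ]
yellow [0.6444 0.2299 0.11  ]
green [0.5854 0.2689 0.11  ]
blue [0.5955 0.2199 0.11  ]
```

```bash
cat >> h.py <<'E'
import sys
LOC={'red':(.055,.025),'yellow':(.055,-.025),'green':(.005,.025),'blue':(.005,-.025)}
def hpt(p,l,z=0):
    c,s=np.cos(p[2]),np.sin(p[2]);return np.array([p[0]+c*l[0]-s*l[1],p[1]+s*l[0]+c*l[1],z])
def st():
    s=r.state();print('t %.2f'%s['clock'],'tcp',np.round(s['ee_pos'],4),'rpy',np.round(s['ee_rot'],4),'F',np.round(s['wrist_force'],1),'w %.1fmm'%(s['gripper_width']*85),'q',np.round(s['joint_pos'],2));return s
def to(x,y,z,yaw=None):
    """tool-frame shift (mm) to a target TCP, and rz turn needed afterwards"""
    from scipy.spatial.transform import Rotation as Ro
    s=st();R=Ro.from_euler('xyz',s['ee_rot']).as_matrix()
    d=R.T@(np.array([x,y,z])-s['ee_pos'])*1000;n=np.linalg.norm(d)
    print('shift mm',np.round(d,1),'len %.0f'%n)
    if yaw is not None:
        T=Ro.from_euler('xyz',[np.pi,0,yaw]).as_matrix();print('rotvec tool',np.round(Ro.from_matrix(R.T@T).as_rotvec(),4))
E
python3 - <<'E'
from h import *
p=[.5852,.2446,.2025]
for c in LOC:print(c,hpt(p,LOC[c],.11))
w=hpt(p,LOC['yellow'])
to(w[0],w[1],.20,1.773)
E
```

```text
red [0.6340482  0.28015071 0.11      ]
yellow [0.64410415 0.23117237 0.11      ]
green [0.58506986 0.27009477 0.11      ]
blue [0.59512581 0.22111642 0.11      ]
t 1.90 tcp [0.285  0.6119 0.2453] rpy [ 3.1415 -0.      2.7058] F [-0.6  0.7 -0.8] w 84.7mm q [ 1.1   0.12  1.44  0.    1.58 -0.04]
shift mm [-486.3 -193.5   45.3] len 525
rotvec tool [ 0.     -0.      0.9328]
```

```bash
python3 -m inch '[-44.2,-17.6,0,0,0,0,40, -44.2,-17.6,0,0,0,0,40, -44.2,-17.6,0,0,0,0,40, -44.2,-17.6,0,0,0,0,40, -44.2,-17.6,0,0,0,0,40, -44.2,-17.6,0,0,0,0,40, -44.2,-17.6,0,0,0,0,40, -44.2,-17.6,0,0,0,0,40, -44.2,-17.6,0,0,0,0,40, -44.2,-17.6,0,0,0,0,40, -44.2,-17.6,0,0,0,0,40, 0,0,9,0,0,0.1866,40, 0,0,9,0,0,0.1866,40, 0,0,9,0,0,0.1866,40, 0,0,9,0,0,0.1866,40, 0,0,9,0,0,0.1866,40]'; python3 - <<'E'
from h import *
p=[.5852,.2446,.2025]
w=hpt(p,LOC['yellow'])
for c in("scene","top"): cv2.imwrite(f"pics/{c}1.png",r.grab_frame(c)[:,:,::-1])
to(w[0],w[1],.131,1.773)
a=cv2.imread("pics/scene1.png")[120:370,300:540];b=cv2.imread("pics/top1.png")[130:280,140:300]
cv2.imwrite("pics/c1.png",np.hstack([cv2.resize(a,(400,417)),cv2.resize(b,(400,417))]))
E
```

```text
clock: 3.9
ee_pos: [0.644, 0.2311, 0.2]
ee_rot: [-3.142, 0.0, 1.767]
wrist_force: [0.4, 0.4, -0.1]
gripper_width: 0.468
t 4.00 tcp [0.6437 0.2311 0.1992] rpy [-3.1401e+00  2.0000e-04  1.7700e+00] F [ 0.4 -0.2 -0.7] w 39.8mm q [ 0.31  0.15  1.48 -0.    1.51  0.11]
shift mm [ 0.   0.6 68.2] len 68
rotvec tool [-0.0015  0.0002 -0.003 ]
```

View pics/c1.png

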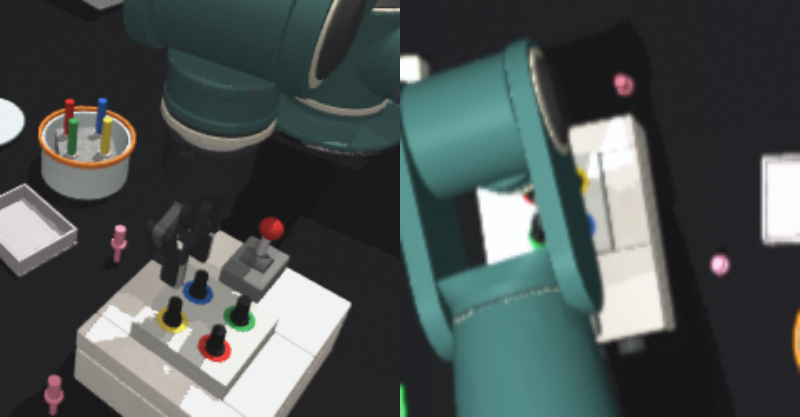

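```bash
python3 -m inch '[0,0.3,34,0,0,0,40, 0,0.3,34,0,0,0,40, 0,0,0,0,0,0,40, 0,0,0,0,0,0,0, 0,0,0,0,0,0,0, 0,0,0,0,0,0,0, 0,0,0,0,0,0,0, 0,0,0,0,0,0,0]'; python3 - <<'E'
from h import *
st()
cv2.imwrite("pics/scene2.png",cv2.resize(r.grab_frame("scene")[180:360,340:520,::-1],None,fx=3,fy=3))
E
```

```text
clock: 5.0
ee_pos: [0.6453, 0.2315, 0.1346]
ee_rot: [3.139, -0.0, 1.773]
wrist_force: [-0.7, 0.3, 6.7]
gripper_width: 0.137
t 5.00 tcp [0.6453 0.2315 0.1346] rpy [ 3.1387e+00 -3.0000e-04  1.7735e+00] F [-0.7  0.3  6.7] w 11.6mm q [ 0.31  0.19  1.55 -0.    1.41  0.1 ]
```

View pics/scene2.png

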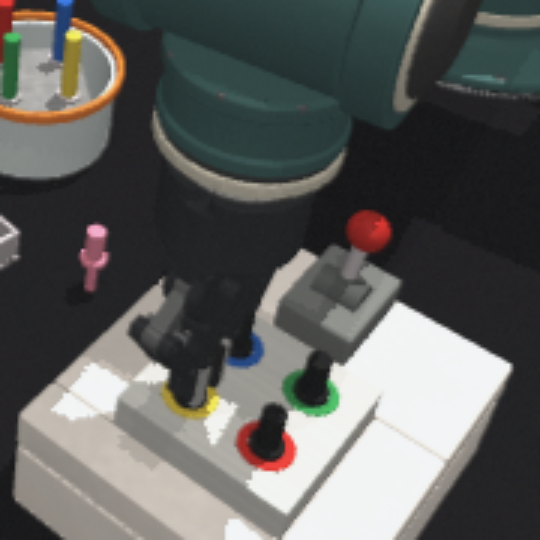

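```bash
python3 -m inch '[0,0,0,0,0,0,40, 0,0,0,0,0,0,40, 0,0,0,0,0,0.175,40, 0,0,0,0,0,0.175,40, 0,0,0,0,0,0.175,40, 0,0,0,0,0,0.175,40, 0,0,0,0,0,0.175,40, 0,0,0,0,0,0.175,40, 0,0,0,0,0,0.175,40, 0,0,0,0,0,0.175,40, 0,0,0,0,0,0.171,40]'; python3 -c "
from h import *
st()"; python3 -m inch '[0,0,0,0,0,0,0, 0,0,0,0,0,0,0, 0,0,0,0,0,0,0, 0,0,0,0,0,0,0, 0,0,0,0,0,0,0, 0,0,0,0,0,0,0]';python3 -c "
from h import *
st()"
```

```text
clock: 6.42
ee_pos: [0.6446, 0.2313, 0.1323]
ee_rot: [3.142, 0.0, 0.196]
wrist_force: [-0.4, 0.3, -0.3]
gripper_width: 0.468
t 6.42 tcp [0.6446 0.2313 0.1323] rpy [3.1416e+00 1.0000e-04 1.9630e-01] F [-0.4  0.3 -0.3] w 39.8mm q [ 0.31  0.19  1.55 -0.    1.41  1.68]
clock: 7.18
ee_pos: [0.6447, 0.2311, 0.1325]
ee_rot: [3.141, -0.0, 0.202]
wrist_force: [1.1, -4.6, 3.2]
gripper_width: 0.139
t 7.17 tcp [0.6447 0.2311 0.1325] rpy [ 3.1413e+00 -2.0000e-04  2.0200e-01] F [ 1.1 -4.6  3.2] w 11.8mm q [ 0.31  0.19  1.55 -0.    1.41  1.68]
```

```bash
python3 -m inch '[0,0.5,0,0,0,0,0, 0,0,0,0,0,0,0]'; python3 -m inch '[0,0.5,0,0,0,0,0, 0,0,0,0,0,0,0]'; python3 -m inch '[0,0.5,0,0,0,0,0, 0,0,0,0,0,0,0]'
```

```text
clock: 7.42
ee_pos: [0.6447, 0.231, 0.1324]
ee_rot: [-3.141, -0.0, 0.202]
wrist_force: [0.0, -1.1, 3.8]
gripper_width: 0.134
clock: 7.68
ee_pos: [0.6447, 0.2307, 0.1324]
ee_rot: [-3.141, -0.0, 0.202]
wrist_force: [-1.3, 2.5, 4.1]
gripper_width: 0.136
clock: 7.92
ee_pos: [0.6449, 0.2299, 0.1324]
ee_rot: [-3.141, -0.0, 0.202]
wrist_force: [-0.6, 3.9, 4.7]
gripper_width: 0.136
```

```bash
python3 -m inch '[0,-0.3,-5,0,0,0,0, 0,0,-15,0,0,0,0, 0,0,-30,0,0,0,0, 0,0,-30,0,0,0,0]';python3 - <<'E'
from h import *
k=lambda x,y:(160+x/4,140+y/4)
C=[atz('top',k(*q),.03) for q in((499,181),(650,181),(652,308),(499,310))]
print(np.round(C,3),np.mean(C,0)); d=np.mean(C,0)
print(atz('scene',(313.5,253),.03))
to(.645,-.042,.20,.2025+np.pi/2)
E
```

```text
clock: 8.43
ee_pos: [0.6448, 0.2299, 0.214]
ee_rot: [3.141, -0.0, 0.202]
wrist_force: [-0.0, 0.6, -0.3]
gripper_width: 0.135
[[ 0.689  0.015  0.03 ]
 [ 0.691 -0.106  0.03 ]
 [ 0.589 -0.109  0.03 ]
 [ 0.585  0.012  0.03 ]] [ 0.63846956 -0.04718652  0.03      ]
[ 0.64295575 -0.04476136  0.03      ]
t 8.43 tcp [0.6448 0.2299 0.214 ] rpy [ 3.1414e+00 -2.0000e-04  2.0160e-01] F [-0.   0.6 -0.3] w 11.5mm q [ 0.31  0.15  1.46 -0.    1.54  1.67]
shift mm [-54.2 266.4  14.1] len 272
rotvec tool [ 3.0000e-04  1.0000e-04 -1.5717e+00]
```

```bash
python3 -m inch '[-8.2,48.5,0,0,0,0,0, -8.2,48.5,0,0,0,0,0, -8.2,48.5,0,0,0,0,0, -8.2,48.5,0,0,0,0,0, -8.2,48.5,0,0,0,0,0, -8.2,48.5,0,0,0,0,0, 0,0,50,0,0,0,0, 0,0,50,0,0,0,0, 0,0,40,0,0,0,0, 0,0,11,0,0,0,0, 0,0,0,0,0,0,0]'
```

```text
clock: 9.8
ee_pos: [0.6553, -0.0649, 0.0623]
ee_rot: [3.141, -0.0, 0.202]
wrist_force: [0.9, -0.0, 0.5]
gripper_width: 0.136
```

```bash
python3 -m inch '[0,0,0,0,0,0,26, 0,0,0,0,0,0,26, 0,0,0,0,0,0,26, 0,0,-20,0,0,0,26, 0,0,-40,0,0,0,26, 0,0,-40,0,0,0,26]'; python3 - <<'E'
from h import *
I={c:cv2.imread(f"pics/{c}0.png") for c in("scene","top")}
roi={'scene':(325,170,380,222),'top':(296,228,347,277)}
obs={}
for col in('red','yellow','green','blue'):
    for c in I:
        q=comps(mask(I[c],col,90),roi[c]); print(col,c,[(a[0][:5].tolist(),np.round(a[1],1).tolist()) for a in q[:2]])
cv2.imwrite("pics/tubt.png",cv2.resize(I['top'][225:280,293:350],None,fx=8,fy=8,interpolation=0))
cv2.imwrite("pics/tubs.png",cv2.resize(I['scene'][170:245,315:390],None,fx=8,fy=8,interpolation=0))
b=r.grab_frame("scene")[:,:,::-1];cv2.imwrite("pics/scene3.png",b)
E
```

```text
clock: 10.55
ee_pos: [0.6549, -0.0648, 0.164]
ee_rot: [3.141, -0.001, 0.202]
wrist_force: [0.5, -0.4, -0.2]
gripper_width: 0.305
red scene [([339, 179, 6, 22, 81], [340.8, 186.9])]
red top [([331, 247, 4, 5, 17], [332.6, 248.9])]
yellow scene [([361, 190, 6, 23, 107], [363.5, 200.4])]
yellow top [([308, 252, 4, 5, 16], [309.5, 254.0])]
green scene [([341, 191, 6, 22, 102], [343.2, 201.1])]
green top [([317, 238, 4, 5, 14], [318.6, 239.8])]
blue scene [([358, 178, 7, 22, 89], [360.3, 187.2])]
blue top [([322, 261, 4, 5, 17], [323.6, 263.1])]
```

View pics/tubt.png

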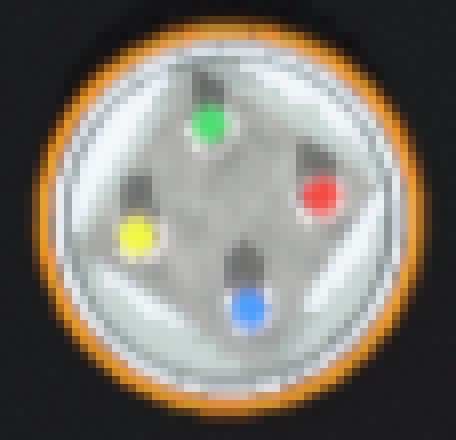

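View pics/tubs.png

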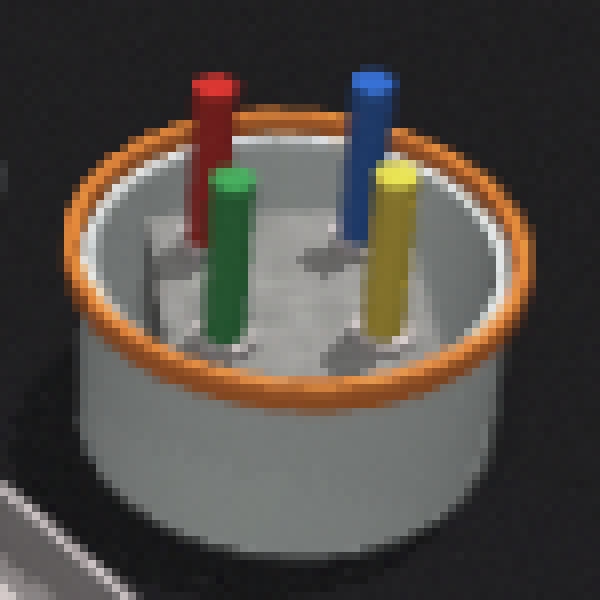

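View pics/scene3.png

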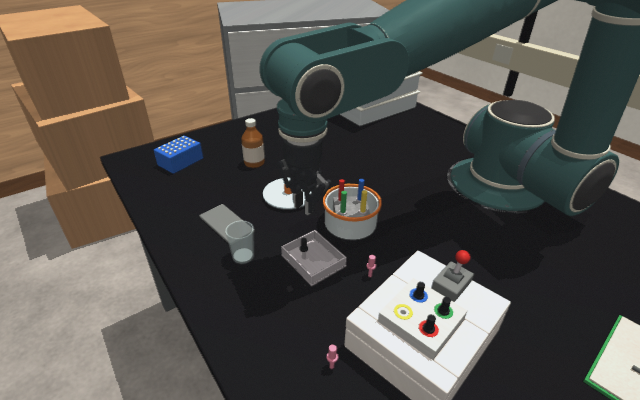

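```bash
python3 - <<'E'
from h import *
p=[.5859,.2439,.2025]
ring={'scene':dict(red=(428.3,328.2),yellow=(403,311.4),green=(443.2,310.7),blue=(418.2,294.9)),'top':dict(red=(193.5,198),yellow=(209.8,195.1),green=(196.2,214.4),blue=(212.6,211.2))}
bias={c:np.mean([np.array(ring[c][k])-proj(c,hpt(p,LOC[k],.11))[0] for k in LOC],0) for c in ring};print(bias)
top={'scene':dict(red=(342,180.6),blue=(361.6,180.1),green=(344.1,192.5),yellow=(364.6,191.8)),'top':dict(red=(332.6,248.9),yellow=(309.5,254.),green=(318.6,239.8),blue=(323.6,263.1))}
# order around: green, red, blue, yellow
L={'green':(.025,.025),'red':(.025,-.025),'blue':(-.025,-.025),'yellow':(-.025,.025)}
for cs in(['scene'],['top'],['scene','top']):
  for b in(0,1):
    f=lambda t:np.concatenate([proj(c,hpt(t,L[k],.117))[0]+b*bias[c]-top[c][k] for k in L for c in cs])
    s=least_squares(f,[.48,-.106,-.5]);print(cs,b,np.round(s.x,4),np.round(s.fun,1))
for k in L:print(k,np.round(hpt(s.x,L[k]),4))
y=hpt(s.x,L['yellow']);to(y[0],y[1],.164)
E
```

```text
{'scene': array([-0.5853265 , -0.70652728]), 'top': array([-0.961196  ,  0.34177678])}
['scene'] 0 [ 0.4799 -0.1079 -0.5607] [-0.  -0.2 -0.1  0.1  0.1  0.1  0.1 -0. ]
['scene'] 1 [ 0.4806 -0.1047 -0.5616] [-0.  -0.1 -0.1  0.1  0.1  0.1  0.1  0. ]
['top'] 0 [ 0.4793 -0.1051 -0.5554] [-0.  -0.   0.1 -0.   0.   0.  -0.1 -0. ]
['top'] 1 [ 0.4804 -0.1079 -0.5555] [-0.  -0.   0.1 -0.   0.   0.  -0.1 -0. ]
['scene', 'top'] 0 [ 0.48   -0.1064 -0.5583] [ 0.4  0.1  0.4 -0.2  0.2  0.4  0.5 -0.2  0.4  0.4  0.4 -0.2  0.5  0.3
  0.4 -0.3]
['scene', 'top'] 1 [ 0.4801 -0.1065 -0.5583] [-0.3 -0.6 -0.5  0.1 -0.4 -0.3 -0.4  0.1 -0.3 -0.4 -0.5  0.1 -0.2 -0.5
 -0.5  0. ]
green [ 0.5145 -0.0986  0.    ]
red [ 0.488 -0.141  0.   ]
blue [ 0.4456 -0.1145  0.    ]
yellow [ 0.4721 -0.0721  0.    ]
t 10.60 tcp [ 0.6565 -0.0651  0.1705] rpy [ 3.1391 -0.0073  0.2018] F [2.1 0.2 6.5] w 25.8mm q [-0.14  0.11  1.57  0.    1.45  1.23]
shift mm [-182.1  -30.1    5.1] len 185
```

```bash
python3 -m inch '[-45.5,-7.5,0,0,0,0,30, -45.5,-7.5,0,0,0,0,30, -45.5,-7.5,0,0,0,0,30, -45.5,-7.5,0,0,0,0,30, 0,0,0,0,0,0,30]'; python3 -c "
from h import *
to(.4721,-.0721,.097,.2025)"
```

```text
clock: 11.22
ee_pos: [0.469, -0.072, 0.1631]
ee_rot: [3.14, -0.002, 0.201]
wrist_force: [0.2, 0.2, -0.2]
gripper_width: 0.354
t 11.22 tcp [ 0.469  -0.072   0.1631] rpy [ 3.1404e+00 -2.5000e-03  2.0120e-01] F [ 0.2  0.2 -0.2] w 30.1mm q [-0.21 -0.3   1.97 -0.    1.48  1.16]
shift mm [ 2.9  0.6 66.1] len 66
rotvec tool [ 0.0012 -0.0025 -0.0013]
```

```bash
python3 -m inch '[1.5,0.6,30,0,0,0,30, 1.4,0,36,0,0,0,30, 0,0,0,0,0,0,30, 0,0,0,0,0,0,0, 0,0,0,0,0,0,0, 0,0,0,0,0,0,0, 0,0,0,0,0,0,0]'; python3 -c "
from h import *
st()"
```

```text
clock: 12.1
ee_pos: [0.4744, -0.0723, 0.097]
ee_rot: [3.14, -0.002, 0.202]
wrist_force: [0.0, -2.8, 7.2]
gripper_width: 0.146
t 12.10 tcp [ 0.4744 -0.0723  0.097 ] rpy [ 3.1402e+00 -2.3000e-03  2.0170e-01] F [ 0.  -2.8  7.2] w 12.4mm q [-0.2  -0.24  2.03 -0.    1.35  1.16]
```

```bash
python3 -m inch '[0,0,0,0,0,0,30, -2,0,0,0,0,0,30, 0,0,0,0,0,-0.1746,30, 0,0,0,0,0,-0.1746,30, 0,0,0,0,0,-0.1746,30, 0,0,0,0,0,-0.1746,30, 0,0,0,0,0,-0.1746,30, 0,0,0,0,0,-0.1746,30, 0,0,0,0,0,-0.1746,30, 0,0,0,0,0,-0.1746,30, 0,0,0,0,0,-0.1746,30, 0,0,0,0,0,0,30, 0,0,0,0,0,0,0, 0,0,0,0,0,0,0, 0,0,0,0,0,0,0, 0,0,0,0,0,0,0]'; python3 -c "
from h import *
st()"
```

```text
clock: 14.1
ee_pos: [0.4716, -0.0724, 0.0954]
ee_rot: [-3.142, 0.0, 1.773]
wrist_force: [-1.6, -0.1, 3.0]
gripper_width: 0.152
t 14.10 tcp [ 0.4716 -0.0724  0.0954] rpy [-3.1415e+00  1.0000e-04  1.7726e+00] F [-1.6 -0.1  3. ] w 12.9mm q [-0.21 -0.25  2.03 -0.    1.36 -0.41]
```

```bash
python3 -m inch '[0,0,-15,0,0,0,0, 0,0,-45,0,0,0,0, 0,0,-45,0,0,0,0, 0,0,-40,0,0,0,0, 37.4,32.9,0,0,0,0,0, 37.4,32.9,0,0,0,0,0, 37.4,32.9,0,0,0,0,0, 37.4,32.9,0,0,0,0,0, 37.4,32.9,0,0,0,0,0, 37.4,32.9,0,0,0,0,0, 37.4,32.9,0,0,0,0,0, 0,0,0,0,0,0,0, 0,0,0,0,0,0,0]'; python3 - <<'E'
from h import *
to(.6448,.2305,.200,.2025+np.pi/2)
for c in("scene","top"): cv2.imwrite(f"pics/{c}4.png",r.grab_frame(c)[:,:,::-1])
a=cv2.imread("pics/scene4.png")[180:360,340:520]
cv2.imwrite("pics/c4.png",cv2.resize(a,None,fx=3.3,fy=3.3))
E
```

```text
clock: 15.72
ee_pos: [0.6444, 0.2303, 0.2407]
ee_rot: [-3.141, 0.0, 1.773]
wrist_force: [0.3, -1.8, -0.7]
gripper_width: 0.143
t 15.72 tcp [0.6444 0.2303 0.2407] rpy [-3.1414e+00  2.0000e-04  1.7734e+00] F [ 0.3 -1.8 -0.7] w 12.2mm q [ 0.31  0.14  1.43 -0.    1.58  0.1 ]
shift mm [ 0.2  0.4 40.7] len 41
rotvec tool [-0.0002  0.0002  0.0001]
```

View pics/c4.png

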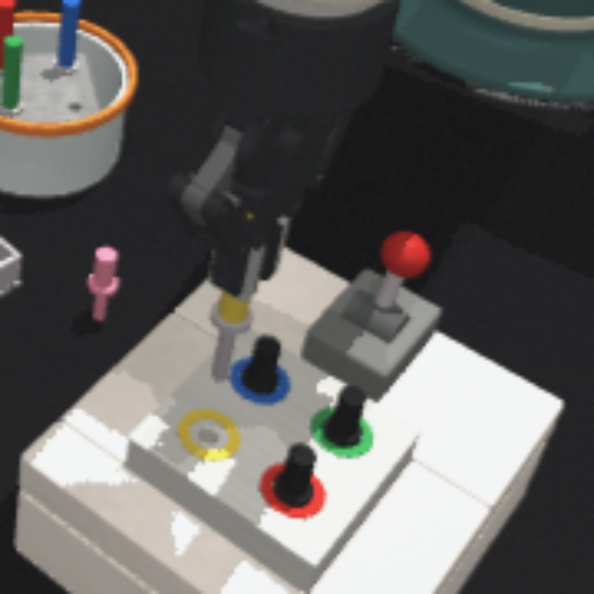

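```bash
python3 - <<'E'
from h import *
for z in(.153,.198,.21,.24):
    q=proj('scene',[.6444,.2303,z])[0]+[-.585,-.707];print(z,q,(q-[340,180])*3.3)
a=cv2.imread("pics/scene4.png")[255:330,385:440]
cv2.imwrite("pics/c4b.png",cv2.resize(a,None,fx=8,fy=8,interpolation=0))
E
```

```text
0.153 [406.38479119 294.85608216] [219.06981093 379.02507113]
0.198 [410.25467816 276.42873716] [231.84043794 318.21483262]
0.21 [411.34024643 271.2595575 ] [235.42281322 301.15653975]
0.24 [414.16094799 257.82814692] [244.73112837 256.83288485]
```

View pics/c4b.png

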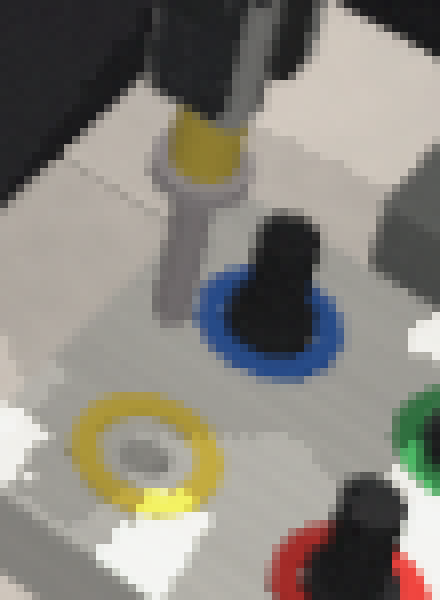

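```bash
python3 -m inch '[0.2,0.4,20,0,0,0,0, 0,0,19,0,0,0,0, 0,0,0,0,0,0,0, 0,0,3,0,0,0,0, 0,0,3,0,0,0,0, 0,0,0,0,0,0,0]'
```

```text
clock: 16.58
ee_pos: [0.645, 0.2307, 0.1954]
ee_rot: [3.141, -0.0, 1.773]
wrist_force: [-0.2, 0.2, 0.5]
gripper_width: 0.145
```

```bash
python3 -m inch '[0,0,3,0,0,0,0, 0,0,3,0,0,0,0, 0,0,0,0,0,0,0]'
```

```text
clock: 16.95
ee_pos: [0.6448, 0.2307, 0.1889]
ee_rot: [-3.141, 0.0, 1.773]
wrist_force: [0.5, 0.4, -0.4]
gripper_width: 0.148
```

```bash
python3 -m inch '[0,0,10,0,0,0,0, 0,0,10,0,0,0,0, 0,0,8,0,0,0,0, 0,0,4,0,0,0,0, 0,0,2,0,0,0,0, 0,0,2,0,0,0,0, 0,0,0,0,0,0,0]'
```

```text
clock: 17.82
ee_pos: [0.6449, 0.2307, 0.1533]
ee_rot: [3.142, 0.0, 1.773]
wrist_force: [-0.5, 0.8, -1.5]
gripper_width: 0.15
```

```bash
python3 -m inch '[0,0,2,0,0,0,0, 0,0,1,0,0,0,0, 0,0,0,0,0,0,0]'
```

```text
clock: 18.2
ee_pos: [0.6452, 0.2308, 0.1524]
ee_rot: [3.14, -0.0, 1.773]
wrist_force: [-5.1, -1.1, 13.4]
gripper_width: 0.146
```

```bash
python3 -m inch '[0,0,0,0,0,0,30, 0,0,0,0,0,0,30, 0,0,-15,0,0,0,30, 0,0,-35,0,0,0,30, 0,0,-15,0,0,0,30, 0,-25,0,0,0,0,30, 0,-25,0,0,0,0,30, 0,0,0,0,0,0,30]'; python3 -c "
from h import *
to(.5959,.2206,.131,1.773)"
```

```text
clock: 19.2
ee_pos: [0.5951, 0.2205, 0.2158]
ee_rot: [3.141, -0.0, 1.773]
wrist_force: [1.3, -0.0, 0.8]
gripper_width: 0.35
t 19.20 tcp [0.5951 0.2205 0.2158] rpy [ 3.1411 -0.      1.7734] F [ 1.3 -0.   0.8] w 29.7mm q [ 0.31  0.04  1.57 -0.    1.53  0.11]
shift mm [-0.1  0.8 84.8] len 85
rotvec tool [ 0.0005 -0.      0.0004]
```

```bash
python3 -m inch '[0,0.8,40,0,0,0,30, 0,0,35,0,0,0,30, 0,0,9,0,0,0,30, 0,0,0,0,0,0,0, 0,0,0,0,0,0,0, 0,0,0,0,0,0,0, 0,0,0,0,0,0,0]'; python3 -m inch '[0,0,-8,0,0,0,0, 0,0,-20,0,0,0,0, 0,0,-40,0,0,0,0, 0,0,-20,0,0,0,0]';python3 -c "
from h import *
to(.625,-.025,.06)"
```

```text
clock: 20.08
ee_pos: [0.5967, 0.2208, 0.1314]
ee_rot: [-3.141, 0.0, 1.773]
wrist_force: [-1.5, -0.7, -1.2]
gripper_width: 0.139
clock: 20.58
ee_pos: [0.5974, 0.221, 0.2233]
ee_rot: [3.137, -0.0, 1.773]
wrist_force: [0.7, 0.5, -0.8]
gripper_width: 0.139
t 20.57 tcp [0.5974 0.221  0.2233] rpy [ 3.1374e+00 -5.0000e-04  1.7733e+00] F [ 0.7  0.5 -0.8] w 11.9mm q [ 0.31  0.04  1.56 -0.    1.54  0.11]
shift mm [-246.6  -23.2  163. ] len 297
```

```bash
python3 -m inch '[-49.3,-4.6,0,0,0,0,0, -49.3,-4.6,0,0,0,0,0, -49.3,-4.6,0,0,0,0,0, -49.3,-4.6,0,0,0,0,0, -49.3,-4.6,0,0,0,0,0, 0,0,50,0,0,0,0, 0,0,50,0,0,0,0, 0,0,45,0,0,0,0, 0,0,15,0,0,0,0, 0,0,0,0,0,0,0, 0,0,0,0,0,0,26, 0,0,0,0,0,0,26, 0,0,0,0,0,0,26]'; python3 - <<'E'
from h import *
st()
cv2.imwrite("pics/s5.png",cv2.resize(r.grab_frame("scene")[170:320,240:420,::-1],None,fx=4,fy=4))
E
```

```text
clock: 22.2
ee_pos: [0.6242, -0.0253, 0.0603]
ee_rot: [3.14, 0.0, 1.773]
wrist_force: [-0.8, 0.4, -0.2]
gripper_width: 0.306
t 22.20 tcp [ 0.6242 -0.0253  0.0603] rpy [3.1403e+00 4.0000e-04 1.7733e+00] F [-0.8  0.4 -0.2] w 26.0mm q [-0.08  0.12  1.75 -0.    1.27 -0.28]
```

View pics/s5.png

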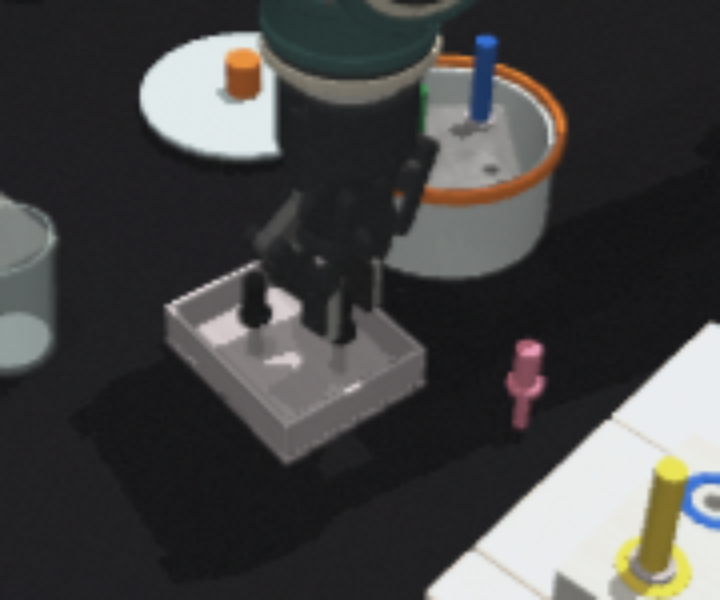

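```bash
python3 -m inch '[0,0,-30,0,0,0,26, 0,0,-40,0,0,0,26, 0,0,-40,0,0,0,30, 0,0,0,0,0,0,30]'; python3 -c "
from h import *
to(.4451,-.1149,.165,1.773)"
```

```text
clock: 22.75
ee_pos: [0.625, -0.0254, 0.1733]
ee_rot: [3.136, 0.002, 1.773]
wrist_force: [1.6, 0.5, -0.2]
gripper_width: 0.352
t 22.75 tcp [ 0.625  -0.0254  0.1733] rpy [3.1363e+00 1.5000e-03 1.7732e+00] F [ 1.6  0.5 -0.2] w 29.9mm q [-0.08  0.03  1.65  0.    1.46 -0.28]
shift mm [ -51.5 -194.2    7.3] len 201
rotvec tool [0.0053 0.0015 0.0003]
```

```bash
python3 -m inch '[-10.3,-38.8,0,0,0,0,30, -10.3,-38.8,0,0,0,0,30, -10.3,-38.8,0,0,0,0,30, -10.3,-38.8,0,0,0,0,30, -10.3,-38.8,0,0,0,0,30, 0,0,0,0,0,0,30, 0,0,0,0,0,0,30]'; python3 -c "
from h import *
to(.4451,-.1149,.097,1.773)"
```

```text
clock: 23.62
ee_pos: [0.4443, -0.1147, 0.1691]
ee_rot: [3.141, -0.0, 1.773]
wrist_force: [0.6, 0.1, 0.1]
gripper_width: 0.352
t 23.62 tcp [ 0.4443 -0.1147  0.1691] rpy [ 3.1414 -0.      1.7728] F [0.6 0.1 0.1] w 29.9mm q [-0.31 -0.34  1.99  0.    1.5  -0.51]
shift mm [-0.4  0.7 72.1] len 72
rotvec tool [ 0.0002 -0.     -0.0002]
```

```bash
python3 -m inch '[-0.4,0.7,30,0,0,0,30, 0,0,32,0,0,0,30, 0,0,10,0,0,0,30, 0,0,0,0,0,0,30, 0,0,0,0,0,0,0, 0,0,0,0,0,0,0, 0,0,0,0,0,0,0, 0,0,0,0,0,0,0]'; python3 -c "
from h import *
st()"
```

```text
clock: 24.62
ee_pos: [0.4455, -0.1151, 0.0985]
ee_rot: [3.14, 0.001, 1.773]
wrist_force: [0.7, 1.2, 6.2]
gripper_width: 0.144
t 24.62 tcp [ 0.4455 -0.1151  0.0985] rpy [3.1397e+00 8.0000e-04 1.7732e+00] F [0.7 1.2 6.2] w 12.3mm q [-0.31 -0.29  2.06  0.    1.37 -0.51]
```

```bash
python3 -m inch '[0,0,-15,0,0,0,0, 0,0,-45,0,0,0,0, 0,0,-45,0,0,0,0, 0,0,-42,0,0,0,0, 37.3,26.9,0,0,0,0,0, 37.3,26.9,0,0,0,0,0, 37.3,26.9,0,0,0,0,0, 37.3,26.9,0,0,0,0,0, 37.3,26.9,0,0,0,0,0, 37.3,26.9,0,0,0,0,0, 37.3,26.9,0,0,0,0,0, 37.3,26.9,0,0,0,0,0, 0,0,0,0,0,0,0, 0,0,0,0,0,0,0]'; python3 - <<'E'
from h import *
to(.5961,.2207,.203,1.773)
a=r.grab_frame("scene")[:,:,::-1]
z=r.state()['ee_pos'];print((proj('scene',[z[0],z[1],z[2]-.0905])[0]+[-.585,-.707]),z)
cv2.imwrite("pics/c6.png",cv2.resize(a[230:330,370:470],None,fx=6,fy=6,interpolation=0))
E
```

```text
clock: 26.38
ee_pos: [0.5955, 0.2203, 0.2448]
ee_rot: [-3.141, 0.0, 1.773]
wrist_force: [0.4, -0.8, -0.8]
gripper_width: 0.146
t 26.38 tcp [0.5955 0.2203 0.2448] rpy [-3.1415e+00  2.0000e-04  1.7734e+00] F [ 0.4 -0.8 -0.8] w 12.4mm q [ 0.31  0.03  1.53 -0.    1.58  0.11]
shift mm [ 0.2  0.7 41.8] len 42
rotvec tool [-0.0001  0.0002  0.0004]
[422.18491033 277.87721317] [0.59546688 0.21996584 0.2448917 ]
```

View pics/c6.png

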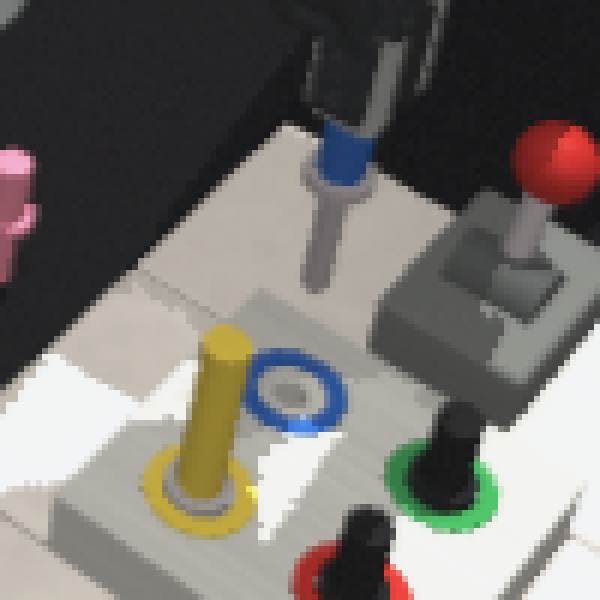

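```bash
python3 -m inch '[0.2,0.6,20,0,0,0,0, 0,0,19,0,0,0,0, 0,0,0,0,0,0,0, 0,0,3,0,0,0,0, 0,0,3,0,0,0,0, 0,0,3,0,0,0,0, 0,0,0,0,0,0,0]'
```

```text
clock: 27.3
ee_pos: [0.5962, 0.2209, 0.1961]
ee_rot: [-3.141, 0.0, 1.773]
wrist_force: [-0.4, 0.4, 0.2]
gripper_width: 0.143
```

```bash
python3 -m inch '[0,0,10,0,0,0,0, 0,0,12,0,0,0,0, 0,0,8,0,0,0,0, 0,0,5,0,0,0,0, 0,0,3,0,0,0,0, 0,0,2,0,0,0,0, 0,0,2,0,0,0,0, 0,0,0,0,0,0,0]'
```

```text
clock: 28.3
ee_pos: [0.5965, 0.2209, 0.1555]
ee_rot: [3.14, -0.0, 1.773]
wrist_force: [-3.0, -1.6, 8.1]
gripper_width: 0.143
```

```bash
python3 -m inch '[0,0,0,0,0,0,30, 0,0,0,0,0,0,30, 0,0,-15,0,0,0,30, 0,0,-35,0,0,0,30, 0,0,-15,0,0,0,30, 25,0,0,0,0,0,30, 25,0,0,0,0,0,30, 0,0,0,0,0,0,30]'; python3 -c "
from h import *
to(.5862,.2698,.131,1.773)"
```

```text
clock: 29.3
ee_pos: [0.5858, 0.2709, 0.2192]
ee_rot: [-3.141, -0.0, 1.775]
wrist_force: [-0.2, 0.6, -0.3]
gripper_width: 0.355
t 29.30 tcp [0.5858 0.2709 0.2192] rpy [-3.1414e+00 -1.0000e-04  1.7748e+00] F [-0.2  0.6 -0.3] w 30.2mm q [0.39 0.06 1.54 0.   1.54 0.19]
shift mm [-1.2  0.2 88.2] len 88
rotvec tool [-0.0002 -0.0001  0.0018]
```

```bash
python3 -m inch '[-1,0.2,40,0,0,0,30, 0,0,38,0,0,0,30, 0,0,10,0,0,0,30, 0,0,0,0,0,0,0, 0,0,0,0,0,0,0, 0,0,0,0,0,0,0, 0,0,0,0,0,0,0]'; python3 -m inch '[0,0,-8,0,0,0,0, 0,0,-20,0,0,0,0, 0,0,-40,0,0,0,0, 0,0,-20,0,0,0,0]';python3 -c "
from h import *
to(.625,-.065,.06)"
```

```text
clock: 30.18
ee_pos: [0.5867, 0.269, 0.1323]
ee_rot: [3.141, -0.0, 1.773]
wrist_force: [-4.7, -1.2, 1.0]
gripper_width: 0.138
clock: 30.68
ee_pos: [0.5872, 0.2692, 0.2231]
ee_rot: [3.138, -0.001, 1.773]
wrist_force: [-0.5, 0.8, -0.0]
gripper_width: 0.138
t 30.68 tcp [0.5872 0.2692 0.2231] rpy [ 3.1376e+00 -7.0000e-04  1.7733e+00] F [-0.5  0.8 -0. ] w 11.7mm q [ 0.39  0.06  1.54 -0.    1.54  0.19]
shift mm [-335.1  -30.9  162.7] len 374
```

```bash
python3 -m inch '[-48.1,-5.5,0,0,0,0,0, -48.1,-5.5,0,0,0,0,0, -48.1,-5.5,0,0,0,0,0, -48.1,-5.5,0,0,0,0,0, -48.1,-5.5,0,0,0,0,0, -48.1,-5.5,0,0,0,0,0, -48.1,-5.5,0,0,0,0,0, 0,0,0,0,0,0,0, 0,0,50,0,0,0,0, 0,0,50,0,0,0,0, 0,0,45,0,0,0,0, 0,0,15,0,0,0,0, 0,0,0,0,0,0,0, 0,0,0,0,0,0,20, 0,0,0,0,0,0,20, 0,0,-15,0,0,0,20, 0,0,-40,0,0,0,20, 0,0,-50,0,0,0,30, 0,0,0,0,0,0,30]'; python3 - <<'E'
from h import *
t=[.4798,-.1069,-.558]
L={'green':(.025,.025),'red':(.025,-.025),'blue':(-.025,-.025),'yellow':(-.025,.025)}
for k in L: print(k,hpt(t,L[k]))
g=hpt(t,L['green']);to(g[0],g[1],.165,1.773)
cv2.imwrite("pics/s7.png",cv2.resize(r.grab_frame("scene")[170:320,240:420,::-1],None,fx=4,fy=4))
E
```

```text
clock: 33.05
ee_pos: [0.6182, -0.0689, 0.1705]
ee_rot: [3.134, 0.003, 1.773]
wrist_force: [0.0, -0.1, -0.5]
gripper_width: 0.356
green [ 0.51424516 -0.09892937  0.        ]
red [ 0.48777063 -0.14134516  0.        ]
blue [ 0.44535484 -0.11487063  0.        ]
yellow [ 0.47182937 -0.07245484  0.        ]
t 33.05 tcp [ 0.6182 -0.0689  0.1705] rpy [3.1341e+00 2.8000e-03 1.7731e+00] F [ 0.  -0.1 -0.5] w 30.3mm q [-0.15  0.03  1.66  0.    1.45 -0.35]
shift mm [  -8.5 -107.9    4.8] len 108
rotvec tool [0.0075 0.0028 0.0002]
```

View pics/s7.png

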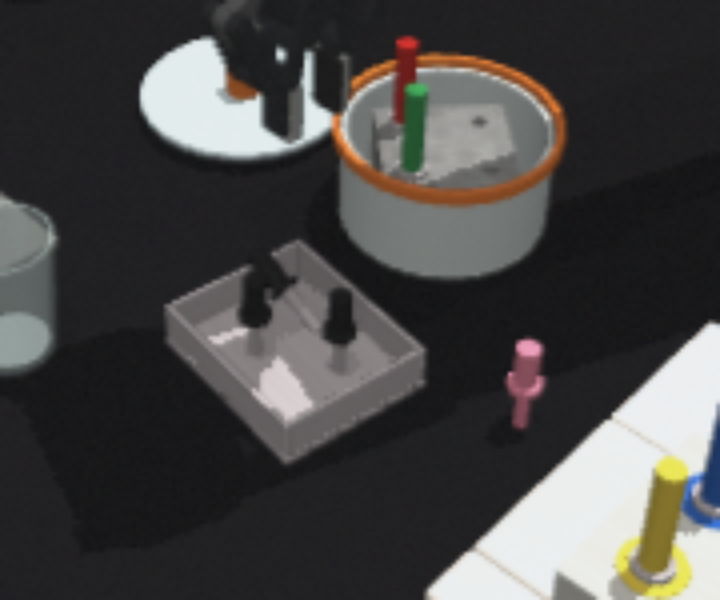

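```bash
python3 -m inch '[-2.8,-36,0,0,0,0,30, -2.8,-36,0,0,0,0,30, -2.8,-36,0,0,0,0,30, 0,0,0,0,0,0,30, 0,0,0,0,0,0,30]'; python3 -c "
from h import *
to(.5142,-.0989,.098,1.773)"
```

```text
clock: 33.72
ee_pos: [0.5126, -0.0985, 0.1643]
ee_rot: [3.141, -0.0, 1.773]
wrist_force: [0.4, -0.8, -0.1]
gripper_width: 0.351
t 33.73 tcp [ 0.5126 -0.0985  0.1643] rpy [ 3.1415e+00 -1.0000e-04  1.7730e+00] F [ 0.4 -0.8 -0.1] w 29.9mm q [-0.24 -0.19  1.87  0.    1.46 -0.44]
shift mm [-0.7  1.5 66.3] len 66
rotvec tool [ 0.0001 -0.0001 -0.    ]
```

```bash
python3 -m inch '[-0.7,1.5,30,0,0,0,30, 0,0,30,0,0,0,30, 0,0,6,0,0,0,30, 0,0,0,0,0,0,30, 0,0,0,0,0,0,0, 0,0,0,0,0,0,0, 0,0,0,0,0,0,0, 0,0,0,0,0,0,0]'; python3 -c "
from h import *
s=st()
to(.5863,.2698,.247)"
```

```text
clock: 34.72
ee_pos: [0.5146, -0.0991, 0.0996]
ee_rot: [3.14, 0.001, 1.773]
wrist_force: [0.4, 0.7, 6.5]
gripper_width: 0.147
t 34.73 tcp [ 0.5146 -0.0991  0.0996] rpy [3.1397e+00 8.0000e-04 1.7732e+00] F [0.4 0.7 6.5] w 12.5mm q [-0.24 -0.14  1.93  0.    1.34 -0.44]
t 34.73 tcp [ 0.5146 -0.0991  0.0996] rpy [3.1397e+00 8.0000e-04 1.7732e+00] F [0.4 0.7 6.5] w 12.5mm q [-0.24 -0.14  1.93  0.    1.34 -0.44]
shift mm [ 346.8  144.6 -147.4] len 404
```

```bash
python3 -m inch '[0,0,-16,0,0,0,0, 0,0,-45,0,0,0,0, 0,0,-55,0,0,0,0, 0,0,-60,0,0,0,0, 38.5,16.1,0,0,0,0,0, 38.5,16.1,0,0,0,0,0, 38.5,16.1,0,0,0,0,0, 38.5,16.1,0,0,0,0,0, 38.5,16.1,0,0,0,0,0, 38.5,16.1,0,0,0,0,0, 38.5,16.1,0,0,0,0,0, 38.5,16.1,0,0,0,0,0, 38.5,16.1,0,0,0,0,0, 0,0,30,0,0,0,0, 0,0,0,0,0,0,0]'; python3 - <<'E'
from h import *
to(.5863,.2697,.204,1.773)
a=r.grab_frame("scene")[:,:,::-1]
z=r.state()['ee_pos'];q=(proj('scene',[z[0],z[1],z[2]-.0916])[0]+[-.585,-.707]);print(q,(q-[390,230])*6)
cv2.imwrite("pics/c8.png",cv2.resize(a[230:330,390:490],None,fx=6,fy=6,interpolation=0))
E
```

```text
clock: 36.6
ee_pos: [0.5856, 0.2696, 0.243]
ee_rot: [-3.138, 0.001, 1.774]
wrist_force: [-0.4, -0.7, -0.3]
gripper_width: 0.142
t 36.60 tcp [0.5856 0.2696 0.243 ] rpy [-3.1383e+00  7.0000e-04  1.7737e+00] F [-0.4 -0.7 -0.3] w 12.1mm q [ 0.39  0.05  1.51 -0.    1.58  0.19]
shift mm [-0.   0.9 39. ] len 39
rotvec tool [-0.0033  0.0007  0.0007]
[448.09922328 294.29278391] [348.59533968 385.75670348]
```

View pics/c8.png

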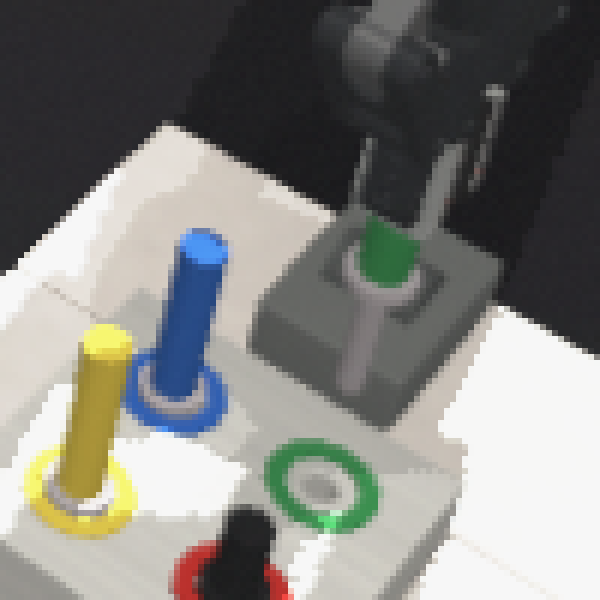

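```bash
python3 -m inch '[0,0.7,20,0,0,0,0, 0,0,18,0,0,0,0, 0,0,0,0,0,0,0, 0,0,3,0,0,0,0, 0,0,3,0,0,0,0, 0,0,3,0,0,0,0, 0,0,0,0,0,0,0]'
```

```text
clock: 37.52
ee_pos: [0.5869, 0.2698, 0.1971]
ee_rot: [-3.141, -0.0, 1.773]
wrist_force: [-1.1, 0.8, -0.5]
gripper_width: 0.142
```

```bash
python3 -m inch '[0,-0.4,10,0,0,0,0, 0,0,12,0,0,0,0, 0,0,8,0,0,0,0, 0,0,5,0,0,0,0, 0,0,3,0,0,0,0, 0,0,2,0,0,0,0, 0,0,2,0,0,0,0, 0,0,0,0,0,0,0]'
```

```text
clock: 38.52
ee_pos: [0.5868, 0.2698, 0.1566]
ee_rot: [3.141, -0.0, 1.773]
wrist_force: [-4.1, 1.1, 9.8]
gripper_width: 0.143
```

```bash
python3 -m inch '[0,0,0,0,0,0,30, 0,0,0,0,0,0,30, 0,0,-15,0,0,0,30, 0,0,-35,0,0,0,30, 0,0,-15,0,0,0,30, 0,25,0,0,0,0,30, 0,24,0,0,0,0,30, 0,0,0,0,0,0,30]'; python3 -c "
from h import *
to(.6350,.2797,.131,1.773)"
```

```text
clock: 39.52
ee_pos: [0.6354, 0.2795, 0.2196]
ee_rot: [-3.141, 0.0, 1.773]
wrist_force: [-1.0, 0.3, -0.5]
gripper_width: 0.351
t 39.52 tcp [0.6354 0.2795 0.2196] rpy [-3.1408e+00  2.0000e-04  1.7728e+00] F [-1.   0.3 -0.5] w 29.9mm q [ 0.38  0.17  1.43 -0.    1.55  0.18]
shift mm [ 0.3 -0.3 88.6] len 89
rotvec tool [-0.0008  0.0002 -0.0002]
```

```bash
python3 -m inch '[0.3,-0.3,40,0,0,0,30, 0,0,38,0,0,0,30, 0,0,10,0,0,0,30, 0,0,0,0,0,0,0, 0,0,0,0,0,0,0, 0,0,0,0,0,0,0, 0,0,0,0,0,0,0]'; python3 -m inch '[0,0,-8,0,0,0,0, 0,0,-20,0,0,0,0, 0,0,-40,0,0,0,0, 0,0,-20,0,0,0,0, 0,0,-20,0,0,0,0]';python3 - <<'E'
from h import *
to(.655,-.025,.061)
for c in("scene","top"): cv2.imwrite(f"pics/{c}9.png",r.grab_frame(c)[:,:,::-1])
a=cv2.imread("pics/scene9.png")[220:290,270:350];b=cv2.imread("pics/top9.png")[180:222,278:330]
cv2.imwrite("pics/c9.png",np.hstack([cv2.resize(a,(400,350)),cv2.resize(b,(400,350))]))
E
```

```text
clock: 40.4
ee_pos: [0.6347, 0.28, 0.1354]
ee_rot: [3.138, -0.001, 1.773]
wrist_force: [-1.1, 0.4, 19.1]
gripper_width: 0.14
clock: 41.02
ee_pos: [0.6341, 0.2797, 0.2413]
ee_rot: [-3.141, -0.0, 1.773]
wrist_force: [0.2, 0.4, -0.2]
gripper_width: 0.135
t 41.02 tcp [0.6341 0.2797 0.2413] rpy [-3.1414 -0.      1.7732] F [ 0.2  0.4 -0.2] w 11.4mm q [0.38 0.16 1.4  0.   1.58 0.18]
shift mm [-302.7  -40.7  180.3] len 355
```

View pics/c9.png

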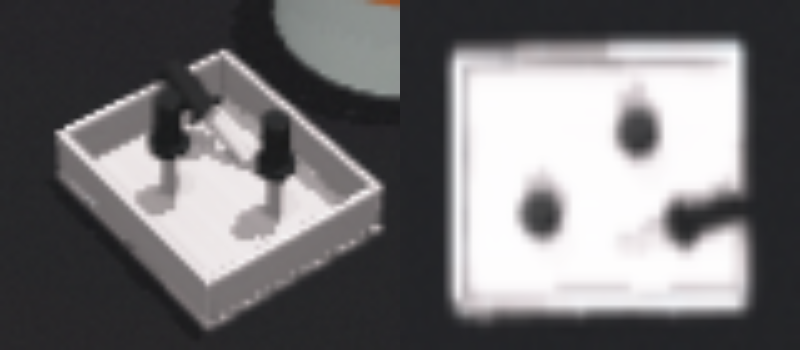

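```bash
python3 -m inch '[-42.4,-4.9,0,0,0,0,0, -42.4,-4.9,0,0,0,0,0, -42.4,-4.9,0,0,0,0,0, -42.4,-4.9,0,0,0,0,0, -42.4,-4.9,0,0,0,0,0, -42.4,-4.9,0,0,0,0,0, -42.4,-4.9,0,0,0,0,0, 0,0,0,0,0,0,0, 0,0,50,0,0,0,0, 0,0,50,0,0,0,0, 0,0,50,0,0,0,0, 0,0,24,0,0,0,0, 0,0,0,0,0,0,0, 0,0,0,0,0,0,20, 0,0,0,0,0,0,20, 0,0,-15,0,0,0,20, 0,0,-40,0,0,0,20, 0,0,-50,0,0,0,30, 0,0,0,0,0,0,30]'; python3 -c "
from h import *
to(.4878,-.1413,.17,1.773)"
```

```text
clock: 43.5
ee_pos: [0.662, -0.018, 0.1779]
ee_rot: [3.134, 0.002, 1.773]
wrist_force: [-0.4, -0.1, -1.0]
gripper_width: 0.355
t 43.50 tcp [ 0.662  -0.018   0.1779] rpy [3.1336e+00 2.2000e-03 1.7731e+00] F [-0.4 -0.1 -1. ] w 30.2mm q [-0.07  0.11  1.56  0.    1.47 -0.27]
shift mm [ -85.8 -195.4    6.5] len 214
rotvec tool [0.008  0.0022 0.0001]
```

```bash
python3 -m inch '[-17.2,-38.9,0,0,0,0,30, -17.2,-38.9,0,0,0,0,30, -17.2,-38.9,0,0,0,0,30, -17.2,-38.9,0,0,0,0,30, -17.2,-38.9,0,0,0,0,30, 0,0,0,0,0,0,30, 0,0,0,0,0,0,30]'; python3 -c "
from h import *
to(.4878,-.1413,.098,1.773)"
```

```text
clock: 44.38
ee_pos: [0.4874, -0.1412, 0.1719]
ee_rot: [3.141, 0.0, 1.773]
wrist_force: [-0.3, -0.4, 0.5]
gripper_width: 0.352
t 44.38 tcp [ 0.4874 -0.1412  0.1719] rpy [3.1407e+00 4.0000e-04 1.7728e+00] F [-0.3 -0.4  0.5] w 29.9mm q [-0.33 -0.23  1.89  0.    1.48 -0.53]
shift mm [-0.2  0.3 73.9] len 74
rotvec tool [ 0.0009  0.0004 -0.0002]
```

```bash
python3 -m inch '[-0.2,0.3,30,0,0,0,30, 0,0,34,0,0,0,30, 0,0,10,0,0,0,30, 0,0,0,0,0,0,30, 0,0,0,0,0,0,0, 0,0,0,0,0,0,0, 0,0,0,0,0,0,0, 0,0,0,0,0,0,0]'; python3 -c "
from h import *
to(.6352,.2797,.275)"
```

```text
clock: 45.38
ee_pos: [0.4881, -0.1415, 0.0986]
ee_rot: [3.14, 0.001, 1.773]
wrist_force: [0.3, 1.7, 7.2]
gripper_width: 0.146
t 45.38 tcp [ 0.4881 -0.1415  0.0986] rpy [3.1396e+00 9.0000e-04 1.7731e+00] F [0.3 1.7 7.2] w 12.4mm q [-0.33 -0.18  1.97  0.    1.35 -0.53]
shift mm [ 382.9  229.1 -176.3] len 480
```

```bash
python3 -m inch '[0,0,-16,0,0,0,0, 0,0,-50,0,0,0,0, 0,0,-56,0,0,0,0, 0,0,-60,0,0,0,0, 38.3,22.9,0,0,0,0,0, 38.3,22.9,0,0,0,0,0, 38.3,22.9,0,0,0,0,0, 38.3,22.9,0,0,0,0,0, 38.3,22.9,0,0,0,0,0, 38.3,22.9,0,0,0,0,0, 38.3,22.9,0,0,0,0,0, 38.3,22.9,0,0,0,0,0, 38.3,22.9,0,0,0,0,0, 38.3,22.9,0,0,0,0,0, 0,0,35,0,0,0,0, 0,0,0,0,0,0,0]'; python3 - <<'E'
from h import *
to(.6352,.2798,.203,1.773)
a=r.grab_frame("scene")[:,:,::-1]
z=r.state()['ee_pos'];q=(proj('scene',[z[0],z[1],z[2]-.0906])[0]+[-.585,-.707]);print(q,(q-[380,250])*6)
cv2.imwrite("pics/c10.png",cv2.resize(a[250:350,380:480],None,fx=6,fy=6,interpolation=0))
E
```

```text
clock: 47.38
ee_pos: [0.634, 0.2798, 0.2424]
ee_rot: [-3.138, 0.001, 1.774]
wrist_force: [-0.2, -0.2, 0.5]
gripper_width: 0.148
t 47.38 tcp [0.634  0.2798 0.2424] rpy [-3.1375e+00  8.0000e-04  1.7737e+00] F [-0.2 -0.2  0.5] w 12.5mm q [ 0.38  0.16  1.4  -0.    1.59  0.18]
shift mm [-0.2  1.4 39.4] len 39
rotvec tool [-0.0041  0.0008  0.0007]
[433.14850743 311.60568778] [318.89104457 369.63412671]
```

View pics/c10.png

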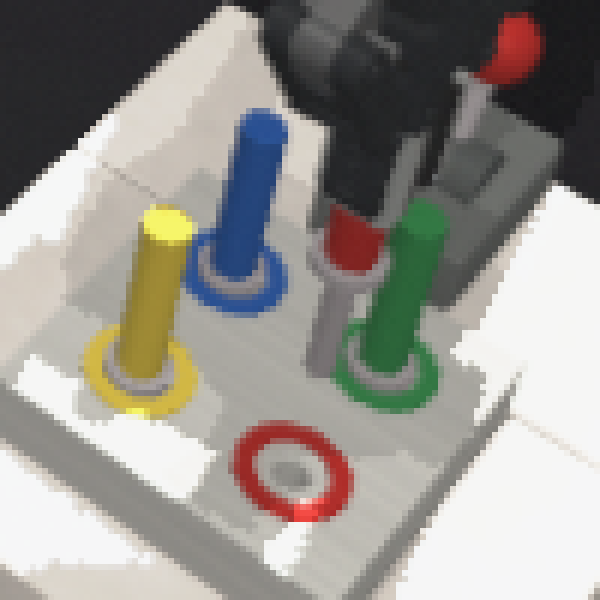

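```bash
python3 -m inch '[-0.2,1.0,20,0,0,0,0, 0,0,19,0,0,0,0, 0,0,0,0,0,0,0, 0,0,3,0,0,0,0, 0,0,3,0,0,0,0, 0,0,3,0,0,0,0, 0,0,0,0,0,0,0]'
```

```text
clock: 48.3
ee_pos: [0.6357, 0.2799, 0.1961]
ee_rot: [-3.141, -0.0, 1.773]
wrist_force: [-1.3, 0.7, -1.3]
gripper_width: 0.146
```

Tip is about 4.5 mm into the red well; pressing it home.

```bash
python3 -m inch '[0,-0.3,10,0,0,0,0, 0,0,12,0,0,0,0, 0,0,8,0,0,0,0, 0,0,5,0,0,0,0, 0,0,3,0,0,0,0, 0,0,2,0,0,0,0, 0,0,2,0,0,0,0, 0,0,0,0,0,0,0]'
```

```text
clock: 49.3
ee_pos: [0.6356, 0.28, 0.1557]
ee_rot: [3.14, -0.0, 1.773]
wrist_force: [-3.4, 1.1, 8.1]
gripper_width: 0.143
```

```bash
python3 -m inch '[0,0,0,0,0,0,30, 0,0,0,0,0,0,30, 0,0,-15,0,0,0,30, 0,0,-35,0,0,0,30, 0,0,-50,0,0,0,45, -45,0,0,0,0,0,45, -45,0,0,0,0,0,45, -45,0,0,0,0,0,45, -45,0,0,0,0,0,45, 0,0,0,0,0,0,45]'; python3 - <<'E'
from h import *
st()
for c in("scene","top"): cv2.imwrite(f"pics/{c}11.png",r.grab_frame(c)[:,:,::-1])
E
```

```text
clock: 50.55
ee_pos: [0.6722, 0.1007, 0.2554]
ee_rot: [3.141, 0.001, 1.77]
wrist_force: [-0.3, 1.1, -0.7]
gripper_width: 0.533
t 50.55 tcp [0.6722 0.1007 0.2554] rpy [3.1408e+00 6.0000e-04 1.7701e+00] F [-0.3  1.1 -0.7] w 45.3mm q [ 0.11  0.12  1.42 -0.    1.6  -0.09]
```

View pics/scene11.png

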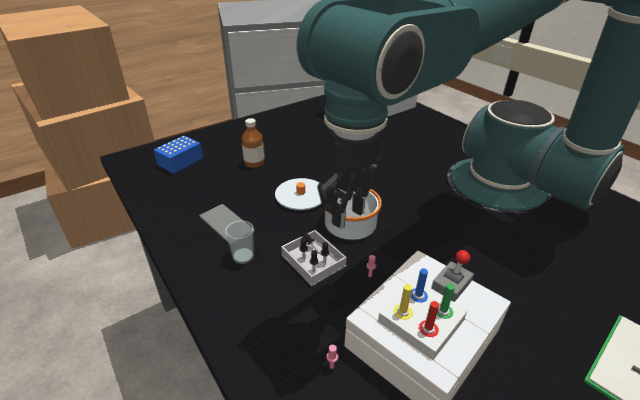

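View pics/top11.png

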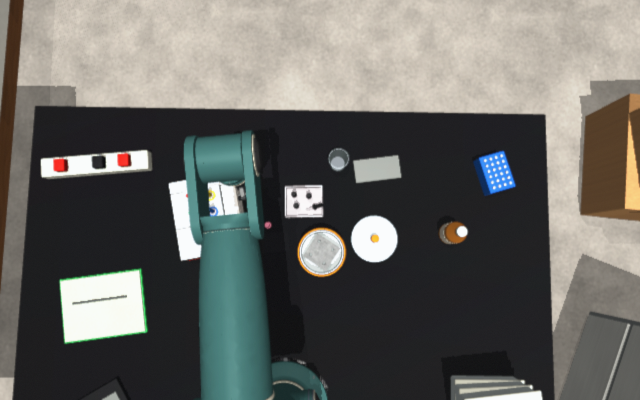

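```bash
python3 - <<'E'
from h import *
b={'scene':np.array([-.585,-.707]),'top':np.array([-.96,.34])}
I={c:cv2.imread(f"pics/{c}11.png") for c in("scene","top")}
q=comps(mask(I['scene'],'orange'),(285,175,315,205));print('scene knob',q[0][0],q[0][1])
t=comps(mask(I['top'],'orange'),(365,225,390,250));print('top knob',t[0][0],t[0][1])
a,bb=q[0][1],t[0][1]
print(tri(a-b['scene'],bb-b['top']), tri(a,bb))
print('top@.044',atz('top',bb,.044),atz('top',bb-b['top'],.044)); print('scene@.03',atz('scene',a,.031),atz('scene',a-b['scene'],.031))
g=cv2.cvtColor(I['top'],cv2.COLOR_BGR2GRAY)
for c,roi,z in(('top',(348,212,402,266),.016),('scene',(268,172,335,213),.013)):
    hsv=cv2.cvtColor(I[c],cv2.COLOR_BGR2HSV);m=(hsv[...,2]>140)&(hsv[...,1]<60)
    w=comps(m,roi)[0];(cx,cy),ax,an=cv2.fitEllipse(cv2.convexHull(w[2].astype(np.float32)));print(c,cx,cy,ax,atz(c,(cx,cy)-b[c],z),atz(c,(cx,cy),z))
# seal ring centre
t=comps(mask(I['top'],'orange'),(292,224,352,280));p=np.vstack([x[2] for x in t]);(cx,cy),ax,an=cv2.fitEllipse(cv2.convexHull(p.astype(np.float32)));print('ring',cx,cy,ax,atz('top',(cx,cy)-b['top'],.074),atz('top',(cx,cy),.074))
cv2.imwrite("pics/c11.png",cv2.resize(I['scene'][165:220,262:345],None,fx=8,fy=8,interpolation=0))
E
```

```text
scene knob [297 182   8  13  91] [300.42857143 187.94505495]Traceback (most recent call last):
  File "<stdin>", line 5, in <module>
IndexError: list index out of range
```

```bash
python3 - <<'E'
from h import *
HS['orange']=[(6,24)]
b={'scene':np.array([-.585,-.707]),'top':np.array([-.96,.34])}
I={c:cv2.imread(f"pics/{c}11.png") for c in("scene","top")}
q=comps(mask(I['scene'],'orange'),(285,175,315,205));print('scene knob',q[0][0],q[0][1])
t=comps(mask(I['top'],'orange'),(365,225,390,250));print('top knob',t[0][0],t[0][1])
a,bb=q[0][1],t[0][1]
print(tri(a-b['scene'],bb-b['top']), tri(a,bb))
print('top@.04',atz('top',bb,.04),atz('top',bb-b['top'],.04)); print('scene@.03',atz('scene',a,.031),atz('scene',a-b['scene'],.031))
for c,roi,z in(('top',(348,212,402,266),.016),('scene',(268,172,335,213),.013)):
    hsv=cv2.cvtColor(I[c],cv2.COLOR_BGR2HSV);m=(hsv[...,2]>140)&(hsv[...,1]<60)
    w=comps(m,roi)[0];(cx,cy),ax,an=cv2.fitEllipse(cv2.convexHull(w[2].astype(np.float32)));print(c,cx,cy,ax,atz(c,(cx,cy)-b[c],z),atz(c,(cx,cy),z))
t=comps(mask(I['top'],'orange'),(292,224,352,280));p=np.vstack([x[2] for x in t]);(cx,cy),ax,an=cv2.fitEllipse(cv2.convexHull(p.astype(np.float32)));print('ring',cx,cy,ax,atz('top',(cx,cy)-b['top'],.074),atz('top',(cx,cy),.074))
cv2.imwrite("pics/c11.png",np.hstack([cv2.resize(I['scene'][165:220,262:345],(600,400),interpolation=0)]))
E
```

```text
scene knob [297 182   8  13  91] [300.42857143 187.94505495]
top knob [371 235   8   7  46] [374.5        238.13043478]
(array([ 0.52463506, -0.2764868 ,  0.02931682]), array([-0.23403621, -0.02335647, -0.16128576,  0.20979091])) (array([ 0.52542545, -0.27456201,  0.03295129]), array([ 0.47450848,  0.04734289,  0.32733317, -0.42567917]))
top@.04 [ 0.52383135 -0.2727157   0.04      ] [ 0.52494817 -0.27573707  0.04      ]
scene@.03 [ 0.52489624 -0.27783722  0.031     ] [ 0.52544653 -0.27402222  0.031     ]
top 373.8977355957031 238.48202514648438 (46.29328536987305, 46.67521286010742) [ 0.52460198 -0.27664014  0.016     ] [ 0.52346675 -0.27356888  0.016     ]
scene 299.92169189453125 193.2362060546875 (30.920024871826172, 50.203311920166016) [ 0.52718078 -0.27451014  0.013     ] [ 0.52666284 -0.27830901  0.013     ]
ring 321.2745056152344 251.80958557128906 (49.887996673583984, 50.4400520324707) [ 0.47937959 -0.10863411  0.074     ] [ 0.47829637 -0.10570708  0.074     ]
```

View pics/c11.png

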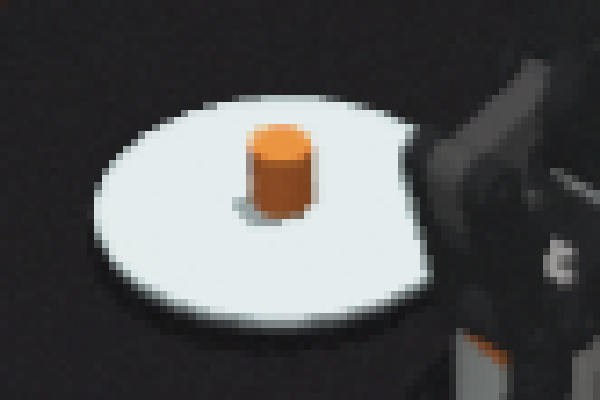

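```bash
python3 -c "
from h import *
to(.5250,-.2757,.12,1.773)"
```

```text
t 50.65 tcp [0.6717 0.1032 0.2551] rpy [ 3.1409e+00 -1.0000e-04  1.7723e+00] F [ 0.3 -0.7  0.2] w 44.8mm q [ 0.11  0.12  1.42  0.    1.6  -0.09]
shift mm [-341.9 -219.7  134.9] len 428
rotvec tool [ 0.0007 -0.0001 -0.0007]
```

```bash
python3 -m inch '[-38,-24.4,0,0,0,0,50, -38,-24.4,0,0,0,0,50, -38,-24.4,0,0,0,0,50, -38,-24.4,0,0,0,0,50, -38,-24.4,0,0,0,0,50, -38,-24.4,0,0,0,0,50, -38,-24.4,0,0,0,0,50, -38,-24.4,0,0,0,0,50, -38,-24.4,0,0,0,0,50, 0,0,45,0,0,0,50, 0,0,45,0,0,0,50, 0,0,45,0,0,0,50, 0,0,0,0,0,0,50]';python3 - <<'E'
from h import *
to(.5250,-.2757,.035,1.773)
a=r.grab_frame("scene")[:,:,::-1]
cv2.imwrite("pics/c12.png",cv2.resize(a[120:230,240:400],None,fx=5,fy=5))
E
```

```text
clock: 52.28
ee_pos: [0.5245, -0.2742, 0.1167]
ee_rot: [-3.138, -0.004, 1.774]
wrist_force: [-0.8, 0.3, 0.6]
gripper_width: 0.585
t 52.27 tcp [ 0.5245 -0.2742  0.1167] rpy [-3.1378 -0.0035  1.7743] F [-0.8  0.3  0.6] w 49.7mm q [-0.52  0.    1.77  0.    1.37 -0.73]
shift mm [-1.9  0.5 81.7] len 82
rotvec tool [-0.0038 -0.0035  0.0013]
```

View pics/c12.png

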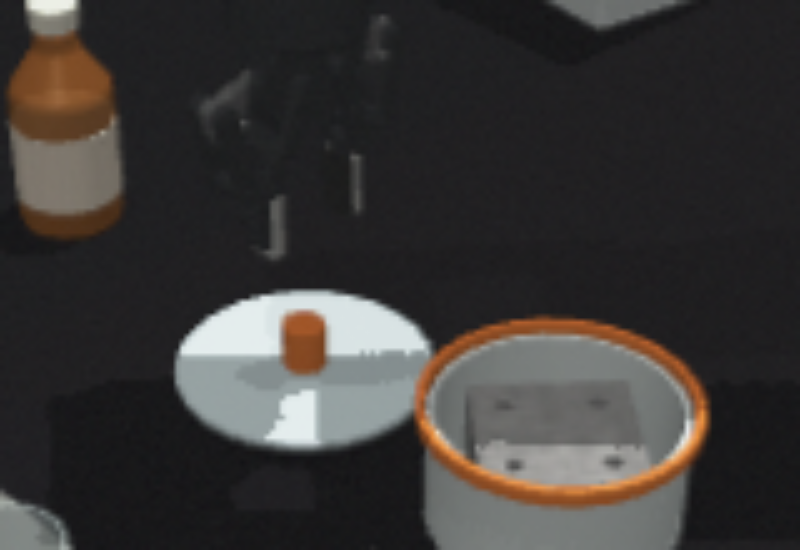

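```bash
python3 -m inch '[-1.5,0.3,40,0,0,0,50, 0,0,30,0,0,0,50, 0,0,10,0,0,0,50, 0,0,0,0,0,0,50]'; python3 -m inch '[0,0,0,0,0,0,15, 0,0,0,0,0,0,15, 0,0,0,0,0,0,15, 0,0,0,0,0,0,15, 0,0,0,0,0,0,15]'; python3 -c "
from h import *
st()"
```

```text
clock: 52.82
ee_pos: [0.5267, -0.2773, 0.041]
ee_rot: [3.141, 0.001, 1.773]
wrist_force: [0.1, 0.3, -0.5]
gripper_width: 0.587
clock: 53.45
ee_pos: [0.5267, -0.2775, 0.0415]
ee_rot: [3.14, 0.002, 1.773]
wrist_force: [-2.0, 1.6, 8.9]
gripper_width: 0.277
t 53.45 tcp [ 0.5267 -0.2775  0.0415] rpy [3.1396e+00 1.7000e-03 1.7732e+00] F [-2.   1.6  8.9] w 23.5mm q [-0.53  0.07  1.83  0.    1.24 -0.73]
```

```bash
python3 -m inch '[0,0,0,0,0,0,45, 0,0,0,0,0,0,45, 0.8,0,3,0,0,0,45, 0,0,3,0,0,0,45, 0,0,0,0,0,0,45]'; python3 -m inch '[0,0,0,0,0,0,15, 0,0,0,0,0,0,15, 0,0,0,0,0,0,15, 0,0,0,0,0,0,15, 0,0,0,0,0,0,15]'; python3 -c "
from h import *
st()"
```

```text
clock: 54.08
ee_pos: [0.5256, -0.2762, 0.0329]
ee_rot: [-3.141, -0.0, 1.773]
wrist_force: [-0.7, -0.0, 0.3]
gripper_width: 0.527
clock: 54.7
ee_pos: [0.5258, -0.2764, 0.0336]
ee_rot: [3.141, 0.0, 1.773]
wrist_force: [-0.2, 0.6, 5.1]
gripper_width: 0.285
t 54.70 tcp [ 0.5258 -0.2764  0.0336] rpy [3.1413e+00 3.0000e-04 1.7732e+00] F [-0.2  0.6  5.1] w 24.2mm q [-0.53  0.08  1.83 -0.    1.23 -0.73]
```

```bash
python3 -m inch '[0,0,-15,0,0,0,15, 0,0,-40,0,0,0,15, 0,0,-45,0,0,0,15, 0,0,-20,0,0,0,15, 35,-2.2,0,0,0,0,15, 35,-2.2,0,0,0,0,15, 35,-2.2,0,0,0,0,15, 35,-2.2,0,0,0,0,15, 35,-2.2,0,0,0,0,15, 0,0,0,0,0,0,15, 0,0,0,0,0,0,15]';python3 - <<'E'
from h import *
to(.4798,-.1072,.11,1.773)
for c in("scene","top"): cv2.imwrite(f"pics/{c}13.png",r.grab_frame(c)[:,:,::-1])
a=cv2.imread("pics/scene13.png")[130:240,290:410];b=cv2.imread("pics/top13.png")[210:290,280:365]
cv2.imwrite("pics/c13.png",np.hstack([cv2.resize(a,(400,367)),cv2.resize(b,(400,367))]))
E
```

```text
clock: 56.08
ee_pos: [0.4797, -0.1073, 0.1531]
ee_rot: [-3.141, 0.0, 1.774]
wrist_force: [-0.2, 0.1, -1.0]
gripper_width: 0.283
t 56.08 tcp [ 0.4797 -0.1073  0.1531] rpy [-3.1413  0.      1.7735] F [-0.2  0.1 -1. ] w 24.1mm q [-0.27 -0.25  1.94 -0.    1.45 -0.47]
shift mm [ 0.   0.1 43.1] len 43
rotvec tool [-0.0003  0.      0.0005]
```

View pics/c13.png

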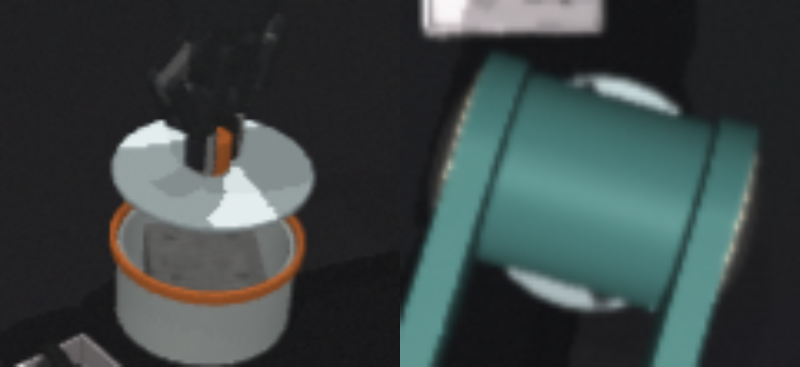

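```bash
python3 -m inch '[0,0,30,0,0,0,15, 0,0,15,0,0,0,15, 0,0,0,0,0,0,15, 0,0,3,0,0,0,15, 0,0,0,0,0,0,15]'; python3 -m inch '[0,0,3,0,0,0,15, 0,0,0,0,0,0,15]';  python3 -m inch '[0,0,3,0,0,0,15, 0,0,0,0,0,0,15]'
```

```text
clock: 56.8
ee_pos: [0.48, -0.1072, 0.1059]
ee_rot: [3.141, 0.0, 1.773]
wrist_force: [0.3, 0.1, -1.0]
gripper_width: 0.285
clock: 57.05
ee_pos: [0.4797, -0.1071, 0.1023]
ee_rot: [-3.142, -0.0, 1.773]
wrist_force: [-1.3, 0.2, -0.6]
gripper_width: 0.285
clock: 57.3
ee_pos: [0.4796, -0.1071, 0.099]
ee_rot: [-3.141, -0.0, 1.773]
wrist_force: [-0.3, 0.5, -0.9]
gripper_width: 0.285
```

```bash
python3 -m inch '[0,0,2,0,0,0,15, 0,0,0,0,0,0,15]'; python3 -m inch '[0,0,2,0,0,0,15, 0,0,0,0,0,0,15]'; python3 -m inch '[0,0,2,0,0,0,15, 0,0,0,0,0,0,15]'
```

```text
clock: 57.55
ee_pos: [0.4798, -0.1071, 0.0972]
ee_rot: [-3.142, -0.0, 1.773]
wrist_force: [0.1, -0.7, -1.9]
gripper_width: 0.284
clock: 57.8
ee_pos: [0.4798, -0.1071, 0.0954]
ee_rot: [3.141, 0.0, 1.773]
wrist_force: [-0.5, 0.5, 2.3]
gripper_width: 0.279
clock: 58.05
ee_pos: [0.4798, -0.1071, 0.0932]
ee_rot: [3.141, 0.0, 1.773]
wrist_force: [0.4, -0.3, 1.5]
gripper_width: 0.281
```

```bash
python3 -m inch '[0,0,2,0,0,0,15, 0,0,0,0,0,0,15]'; python3 -m inch '[0,0,1.5,0,0,0,15, 0,0,0,0,0,0,15]'; python3 -c "
from h import *
st()
a=r.grab_frame('scene')[:,:,::-1]
cv2.imwrite('pics/c14.png',cv2.resize(a[150:250,300:410],None,fx=7,fy=6))"
```

```text
clock: 58.3
ee_pos: [0.4798, -0.1071, 0.0915]
ee_rot: [3.141, 0.0, 1.773]
wrist_force: [-2.0, 0.6, 6.1]
gripper_width: 0.279
clock: 58.55
ee_pos: [0.48, -0.1072, 0.0914]
ee_rot: [3.141, 0.0, 1.773]
wrist_force: [-12.3, 3.6, 24.5]
gripper_width: 0.285
t 58.55 tcp [ 0.48   -0.1072  0.0914] rpy [3.1411e+00 3.0000e-04 1.7732e+00] F [-12.3   3.6  24.5] w 24.2mm q [-0.27 -0.21  2.01 -0.    1.34 -0.47]
```

View pics/c14.png

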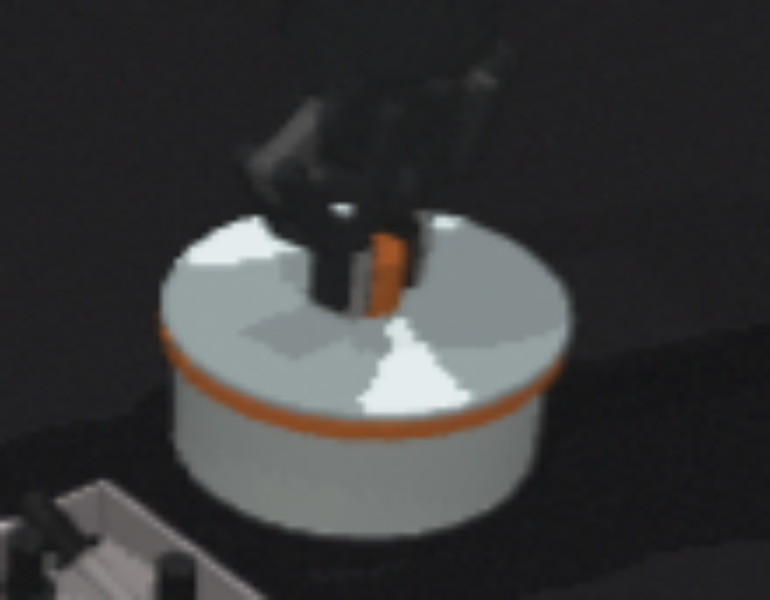

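```bash
python3 -m inch '[0,0,0,0,0,0,15, 0,0,-1,0,0,0,45, 0,0,0,0,0,0,45, 0,0,0,0,0,0,45, 0,0,-10,0,0,0,45, 0,0,-25,0,0,0,45, 0,0,-20,0,0,0,0, 0,0,0,0,0,0,0, 0,0,0,0,0,0,0, 0,0,0,0,0,0,0]'; python3 -c "
from h import *
st()
a=r.grab_frame('scene')[:,:,::-1]
cv2.imwrite('pics/c15.png',cv2.resize(a[150:250,300:410],None,fx=7,fy=6))"
```

```text
clock: 59.85
ee_pos: [0.4794, -0.107, 0.1449]
ee_rot: [-3.14, -0.001, 1.773]
wrist_force: [-0.1, -1.3, -0.5]
gripper_width: 0.002
t 59.85 tcp [ 0.4794 -0.107   0.1449] rpy [-3.1405e+00 -6.0000e-04  1.7732e+00] F [-0.1 -1.3 -0.5] w 0.2mm q [-0.27 -0.25  1.95  0.    1.44 -0.47]
```

View pics/c15.png

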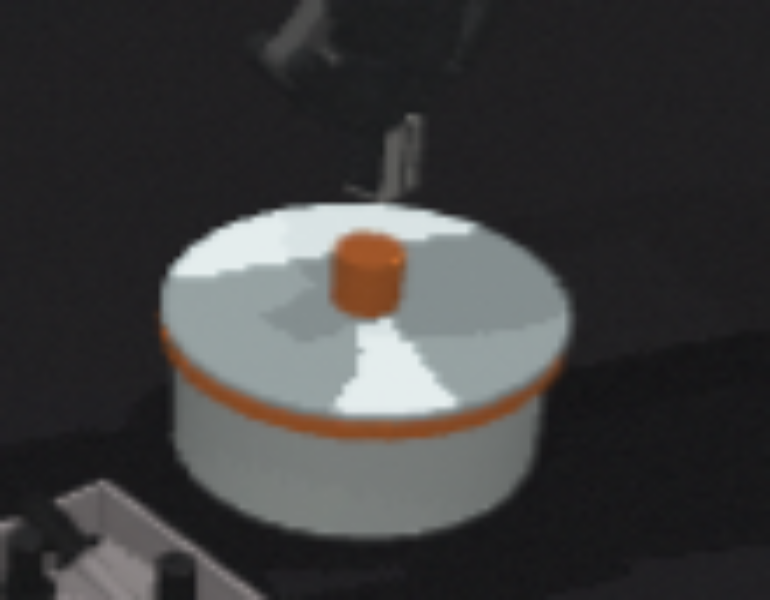

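```bash
python3 -m inch '[0,0,25,0,0,0,0, 0,0,0,0,0,0,0, 0,0,2,0,0,0,0, 0,0,0,0,0,0,0]'; python3 -m inch '[0,0,2,0,0,0,0, 0,0,0,0,0,0,0]';python3 -m inch '[0,0,1,0,0,0,0, 0,0,0,0,0,0,0]'
```

```text
clock: 60.4
ee_pos: [0.48, -0.1072, 0.1194]
ee_rot: [3.141, 0.0, 1.773]
wrist_force: [-0.3, 0.3, 0.4]
gripper_width: 0.002
clock: 60.65
ee_pos: [0.4798, -0.1071, 0.1169]
ee_rot: [3.142, 0.0, 1.773]
wrist_force: [0.7, -0.4, 0.2]
gripper_width: -0.001
clock: 60.9
ee_pos: [0.4799, -0.1071, 0.116]
ee_rot: [3.141, 0.0, 1.773]
wrist_force: [-0.7, 0.3, 2.4]
gripper_width: 0.003
```

```bash
python3 -m inch '[0,0,1,0,0,0,0, 0,0,0.5,0,0,0,0, 0,0,0,0,0,0,0]';python3 -m inch '[0,0,-5,0,0,0,0, 0,0,-40,0,0,0,0, 0,0,-40,0,0,0,0, 0,0,-40,0,0,0,0]'; python3 - <<'E'
from h import *
p=[.5861,.2442,.2025]
piv=hpt(p,(-.078,0),.11);print('pivot',piv)
for a in(-.5,.5):
    b=hpt(p,(-.078+.045*np.sin(a),0),.11+.045*np.cos(a));print('ball',a,b,proj('scene',b)+[-.585,-.707])
I=cv2.imread('pics/scene11.png');q=comps(mask(I,'red'),(450,245,480,270))[0];print(q[0],q[1])
st0=hpt(p,(-.078-.0216-.013-.030,0));print('start',st0);to(st0[0],st0[1],.24,p[2]+np.pi/2)
E
```

```text
clock: 61.28
ee_pos: [0.48, -0.1072, 0.116]
ee_rot: [3.141, 0.0, 1.773]
wrist_force: [-9.2, 2.1, 18.7]
gripper_width: -0.0
clock: 61.78
ee_pos: [0.4796, -0.1071, 0.2405]
ee_rot: [-3.142, -0.0, 1.773]
wrist_force: [0.6, -0.0, -0.4]
gripper_width: 0.003
pivot [0.50969379 0.22851273 0.11      ]
ball -0.5 [0.48856047 0.22417376 0.14949122] [[463.26658035 256.40293101]]
ball 0.5 [0.53082711 0.2328517  0.14949122] [[452.00517215 268.7442798 ]]
[455 250  16  14 174] [462.56321839 256.44827586]
start [0.44641377 0.21552045 0.        ]
t 61.77 tcp [ 0.4796 -0.1071  0.2405] rpy [-3.1415 -0.      1.7732] F [ 0.6 -0.  -0.4] w 0.3mm q [-0.27 -0.29  1.83 -0.    1.6  -0.47]
shift mm [322.7  32.3   0.5] len 324
rotvec tool [-0.0001 -0.     -0.0001]
```

```bash
python3 -m inch '[46.1,4.6,0,0,0,0,0, 46.1,4.6,0,0,0,0,0, 46.1,4.6,0,0,0,0,0, 46.1,4.6,0,0,0,0,0, 46.1,4.6,0,0,0,0,0, 46.1,4.6,0,0,0,0,0, 46.1,4.6,0,0,0,0,0, 0,0,0,0,0,0,0, 0,0,0,0,0,0,0]'; python3 - <<'E'
from h import *
to(.4464,.2155,.152,1.773)
I=r.grab_frame('scene')[:,:,::-1];cv2.imwrite('pics/scene16.png',I)
E
```

```text
clock: 62.9
ee_pos: [0.4464, 0.2152, 0.2391]
ee_rot: [-3.141, 0.0, 1.774]
wrist_force: [0.2, -0.2, -0.3]
gripper_width: 0.001
t 62.90 tcp [0.4464 0.2152 0.2391] rpy [-3.1412e+00  3.0000e-04  1.7737e+00] F [ 0.2 -0.2 -0.3] w 0.1mm q [ 0.4  -0.28  1.82 -0.    1.6   0.19]
shift mm [ 0.3  0.1 87.1] len 87
rotvec tool [-0.0004  0.0003  0.0007]
```

View pics/scene16.png

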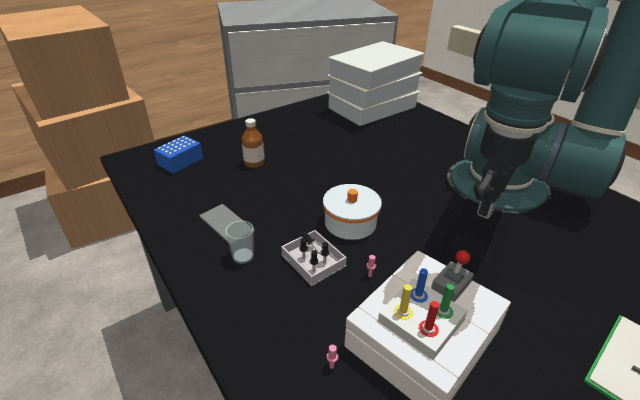

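```bash
python3 -m inch '[0,0,40,0,0,0,0, 0,0,40,0,0,0,0, 0,0,7,0,0,0,0, 0,0,0,0,0,0,0, 0,8,0,0,0,0,0, 0,8,0,0,0,0,0, 0,8,0,0,0,0,0, 0,8,0,0,0,0,0, 0,8,0,0,0,0,0, 0,0,0,0,0,0,0]'; python3 - <<'E'
from h import *
st();I=r.grab_frame('scene')[:,:,::-1];cv2.imwrite('pics/c17.png',cv2.resize(I[170:320,380:530],None,fx=4,fy=4))
E
```

```text
clock: 64.2
ee_pos: [0.4861, 0.2236, 0.152]
ee_rot: [-3.141, 0.0, 1.773]
wrist_force: [-0.3, 0.9, 0.4]
gripper_width: 0.001
t 64.20 tcp [0.4861 0.2236 0.152 ] rpy [-3.1414e+00  1.0000e-04  1.7731e+00] F [-0.3  0.9  0.4] w 0.1mm q [ 0.38 -0.15  1.86 -0.    1.44  0.18]
```

View pics/c17.png

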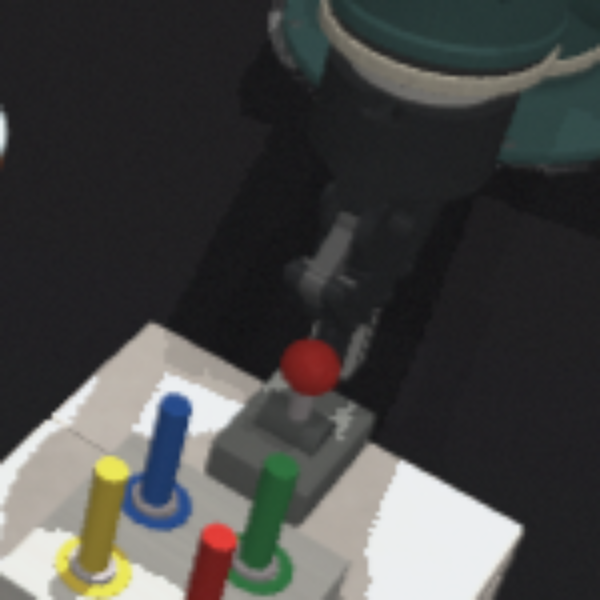

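```bash
python3 -m inch '[0,8,0,0,0,0,0, 0,8,0,0,0,0,0, 0,4,0,0,0,0,0, 0,0,0,0,0,0,0]'; python3 -m inch '[0,2,0,0,0,0,0, 0,0,0,0,0,0,0]'; python3 -m inch '[0,2,0,0,0,0,0, 0,0,0,0,0,0,0]'; python3 - <<'E'
from h import *
st();I=r.grab_frame('scene')[:,:,::-1];q=comps(mask(I,'red',vmin=50),(440,245,480,285))
print([(a[0],a[1]) for a in q]);cv2.imwrite('pics/c18.png',cv2.resize(I[170:320,380:530],None,fx=4,fy=4))
E
```

```text
clock: 64.75
ee_pos: [0.5049, 0.2275, 0.1519]
ee_rot: [-3.139, 0.0, 1.773]
wrist_force: [-6.1, -1.2, 1.7]
gripper_width: -0.0
clock: 65.0
ee_pos: [0.5056, 0.2277, 0.1518]
ee_rot: [-3.136, 0.0, 1.773]
wrist_force: [-21.0, -4.9, 5.7]
gripper_width: -0.002
clock: 65.25
ee_pos: [0.5062, 0.2278, 0.1517]
ee_rot: [-3.133, 0.001, 1.774]
wrist_force: [-36.0, -8.2, 13.5]
gripper_width: -0.001
t 65.25 tcp [0.5062 0.2278 0.1517] rpy [-3.1325e+00  5.0000e-04  1.7735e+00] F [-36.   -8.2  13.5] w -0.1mm q [ 0.38 -0.1   1.81  0.    1.44  0.17]
[(array([445, 262,  15,  14, 173], dtype=int32), array([451.99421965, 268.55491329]))]
```

View pics/c18.png

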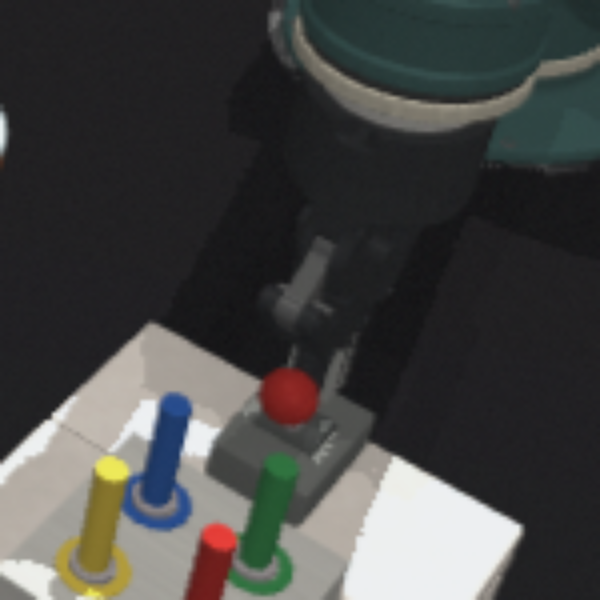

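```bash
python3 -m inch '[0,-4,0,0,0,0,0, 0,-20,0,0,0,0,0, 0,-40,0,0,0,0,0, 0,0,-45,0,0,0,0, 0,0,-45,0,0,0,0, 0,0,-45,0,0,0,0, 0,0,0,0,0,0,0, 0,0,0,0,0,0,0]'; python3 - <<'E'
from h import *
st()
for c in("scene","top"): cv2.imwrite(f"pics/{c}19.png",r.grab_frame(c)[:,:,::-1])
I=cv2.imread('pics/scene19.png');T=cv2.imread('pics/top19.png')
q=comps(mask(I,'red',vmin=50),(440,245,480,285));print('ball',q[0][1])
a=cv2.resize(I[175:355,270:490],(800,600)) if 0 else cv2.resize(I[175:355,260:490],(760,595));cv2.imwrite('pics/c19a.png',a)
cv2.imwrite('pics/c19b.png',cv2.resize(T[140:290,160:360],None,fx=4,fy=4))
HS['orange']=[(6,24)]
w=((cv2.cvtColor(T,cv2.COLOR_BGR2HSV)[...,2]>130)&(cv2.cvtColor(T,cv2.COLOR_BGR2HSV)[...,1]<60))
m=comps(w,(292,220,352,282))[0];(cx,cy),ax,an=cv2.fitEllipse(cv2.convexHull(m[2].astype(np.float32)))
print('lid',cx,cy,ax,atz('top',np.array([cx,cy])-[-.96,.34],.074))
E
```

```text
clock: 66.3
ee_pos: [0.4465, 0.2155, 0.2866]
ee_rot: [-3.141, 0.0, 1.773]
wrist_force: [-0.5, -0.0, -0.3]
gripper_width: 0.001
t 66.30 tcp [0.4465 0.2155 0.2866] rpy [-3.1412e+00  1.0000e-04  1.7731e+00] F [-0.5 -0.  -0.3] w 0.0mm q [ 0.4  -0.29  1.75 -0.    1.68  0.2 ]
ball [451.89940828 268.46745562]
lid 320.9016418457031 251.61802673339844 (48.782386779785156, 49.195457458496094) [ 0.47994688 -0.10748167  0.074     ]
```

View pics/c19a.png

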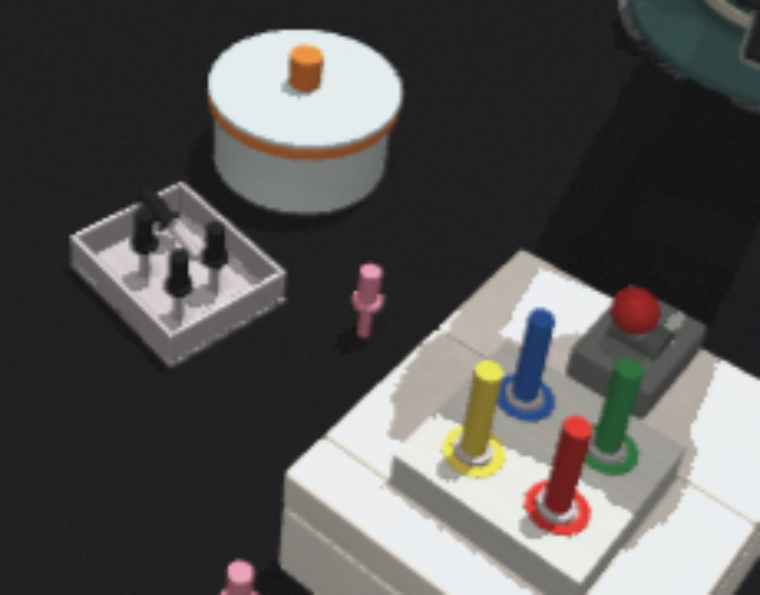

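View pics/c19b.png

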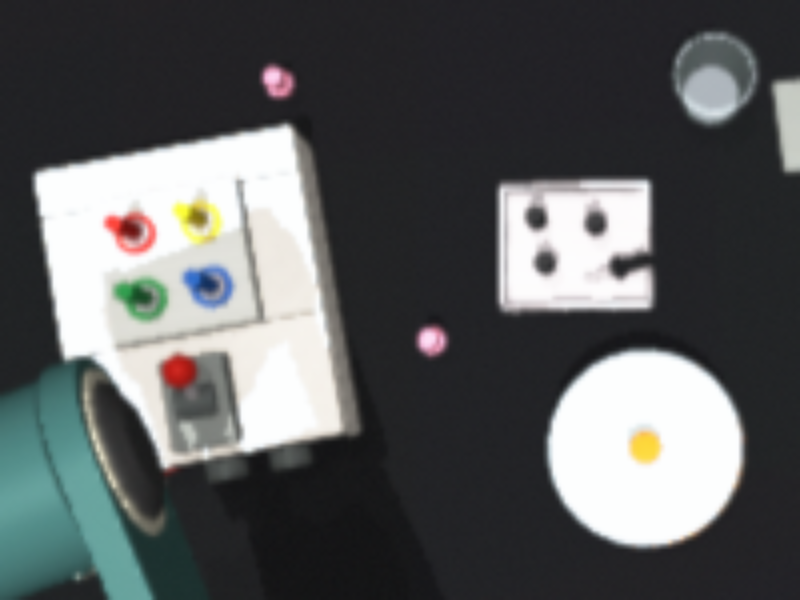

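```bash
python3 -c "
from bench import r
print(r.finish_job(), r.state()['clock'])"
```

```text
the job is handed in; nothing more can be done
the job is handed in; nothing more can be done
```

The job is handed in at about 66 s of the 210 s allowed, and my last pictures show everything in place. `finish_job` gave no verdict, so success rests on these checks:

- **Probes:** all four were there. Each sits in the ring of its own colour, and each pressed to a firm stop of 8–13 N at the height expected for a shoulder resting on the block.
- **Plugs:** all four black plugs are in the dish. Three stand upright. The green well's plug leans with its knob on the dish wall and its tip inside, which should still meet the rule.
- **Lid:** it had been knocked a few centimetres, so I found it again before picking it up. It was slightly tilted in the grip on the way over. After I pressed it down, its centre measured within about 1 mm of the tub axis. The knob top was at 102 mm, the height for a fully seated lid, and it did not give under 19 N. It looks level.
- **Seal:** I judged the seal from the lid height and the picture, not from a direct reading.
- **Heater lever:** I pushed it to its stop with about 36 N. The ball stayed where the fully-on position should appear, within 0.3 px, after the arm backed off.
- **Left alone:** I did not touch the beaker, phone, bottle or the two pink look-alikes, and they look unmoved. The arm was clear of everything at hand-in.

The two cameras disagreed by about 4 mm at the heater. I corrected for that by gripping the yellow well's plug from two directions.

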